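# Take a filter holder apart into its drying nests

## Robot

A 6-joint arm with a two-finger parallel gripper is mounted at the origin on a cart in front of the work surface, level with it; the furniture and walls round the work are solid. World frame = base frame: x ahead of the robot, y to its left, z up, the work surface at z = 0. Lengths are in m, angles in rad, forces in N, time in s.
With the tool pointing down it reaches from about 0.25 to 0.725 m from the base axis. Payload 4 kg.
Tool frame: the origin (TCP) lies on the centre line of the jaws, within the pads' length; the fingertips stand 11 mm ahead of it and the grasp point (between the pads) lies 8 mm behind it; z points along the fingers, x is the direction in which the jaws open and shut, and the axes are right-handed (so a half turn about z gives the same grasp; the last joint's range is limited). The gripper opens to 85 mm and grips with 20 to 120 N. Pads are 22 mm wide; open, the fingers measure 114 mm over their backs; the gripper's body (76 mm by 85 mm) begins 54 mm behind the grasp point. The pads swing forward as they close: fully open they stand 13 mm farther back than shut.
Start: joints at [-1.144, 0.241, 0.005, 1.335, 0, 1.571], TCP at [0.207, -0.455, 0.242] pointing down, gripper open.
Joint ranges: [-2.72, 2.72], [-1.05, 1.87], [-1.09, 1.28], [-1.99, 2.15], [-1.42, 1.44], [-3.14, 3.14]. Speed limits (rad/s): [2.79, 2.79, 3.14, 3.14, 3.14, 3.14].

## Interface

Orientations are given as a unit quaternion [x, y, z, w].
In Python, from workcell import bot, viewer, order gives the robot as it stands. The module is installed in compiled form; this text tells all that it offers.
- The arm moves only by the tool send_rows, never from a script. Its argument "increments" is a list that holds one entry, the list of rows, each a list of 4 numbers: the shift along the tool's x, y, z in m, then the turn about the tool's z in degrees. A call has exactly 8 rows; each row shifts and turns the pose as measured when the row begins, along the tool's axes as they then stand; what a row does not reach is not made up. A row lasts 1/10 s, in which the tool goes at most 50 mm and 8.59 degrees, less where a joint would pass 70% of its speed; a pose out of reach is approached as far as the arm can. A call is refused whole if a number of a shift passes 0.05 or a number of a turn 8.59, either way. A call with a gripper value outside its range is refused whole. "hand" is the closure, from -1 (fully open) to 1 (shut), so that 0 is half open, set as the call begins (left out, the last holds). The fingers move at their own pace and stop on an object; the grip force is fixed at half the most. Time passes only in rows, so rows that do not move let the fingers close, or fill a call up. It gives the time, the measured TCP pose, the force and the opening at its end, in the units of the state.
- bot.get_obs(): the state, without advancing time (a new reading comes with each control period).
- viewer.camera(name): name is "side" or "top"; returns a dict with "image" (400x640x3 uint8, red, green, blue), "range_z" (400x640 float32, m along the optical axis (not along the pixel's ray), 0 where there is no reading), "camera_matrix" (3x3 intrinsics, pixels), "eye" and "rotation" of the camera in the world. Camera axes: x right, y down, z forward; pixel columns grow to the right and rows downward; lengths in m; the calibration is good to about 2 mm. A picture is of the moment at which its call begins.
- order.job_done(): hands the job in, once; it reports no verdict.
The state is a dict: "clock": time; "joint_pos": joint angles; "joint_vel": joint speeds; "tau": joint torques, N m; "eef_pos": TCP position; "tool_rot": TCP orientation; "ft_force": force on the tool from outside, world axes, zero at the start; "ft_torque": the same for the moment, N m; "grip_width": finger opening in m.
Only numpy, scipy, OpenCV 4.12 (cv2) and the standard library are available. Lean on these libraries where they do the work, as an engineer would, in place of code of your own. Each camera call takes 0.05 s, during which the arm holds its last target.

## Task

Take the stacked filter holder apart from the top down and set each of its four parts upright and flat in the pocket of its own drying nest: the small cap in the smallest round nest, the cell with the lug in the slotted nest, the square block in the square nest and the big round base in the large plain round nest. Turn the lugged cell until its lug drops into the slot and the cell sits fully home on the pocket floor. Set the parts down, do not drop them.

Things in the scene. Friction and masses are not known exactly. Their poses are not given: they have to be found in the camera images.
- vent_cap: small dark steel ribbed cap, a plain upright cylinder 24 mm in diameter and 26 mm high, about 0.04 kg; the top (fourth) part of the stack. Origin: centre of its underside, z up along its axis; its top is at z = 26 mm. Its turn about z does not matter. The stacked parts only rest on each other by flat faces.
- keyed_cell: aluminium filter cell, third from below: upright cylinder 36 mm in diameter, 26 mm high, about 0.08 kg, with one lug at its foot, 8 mm wide, reaching 25.5 mm from the axis, only 7 mm high (z 0 to 7 mm), so fingers above it can come from any side. Pressed down with its lug on a rim it tips in the grip, least when the fingers close along the lug. Origin: centre of underside, z up, +x to the lug.
- square_block: white plastic block, the second part from below: 46 x 46 mm square with rounded upright corners, 26 mm high, about 0.12 kg. Origin: centre of its underside, z up, x and y square to its side faces; any of its four quarter turns is equal.
- holder_base: round steel base, the lowest part of the stack: plain upright cylinder 66 mm in diameter and 26 mm high, about 0.2 kg. Origin: centre of its underside, z up. Its turn about z does not matter.
- stack_stand: plain flat round pad, 84 mm in diameter and 10 mm high, on which the stack stands at the start (the stack reaches z = 114 mm), within some 6 mm of its centre. A fixed bench centrifuge, 0.12 m high, stands at the back round x = 0.70, y = -0.07: carry things above or in front of it. Grey plastic, fixed. Origin: centre of its underside, on the worktop.
- cap_nest: the smallest nest: round dish 52 mm across with a round pocket 40 mm in diameter; pocket floor 6 mm above the origin, rim 12 mm above the origin (pocket 6 mm deep, wall 6 mm thick). Grey plastic, fixed. Origin: centre of its underside, on the worktop.
- key_nest: keyed nest: round dish 80 mm across, round pocket 42 mm in diameter with one straight slot 14 mm wide running out through the rim along +x; pocket and slot floor 6 mm above the origin, rim 14 mm (8 mm deep). With its lug in the slot the keyed cell goes down until its underside is at 6 mm; with the lug on the rim it stops at 14 mm. Grey plastic, fixed. Origin: centre of its underside, on the worktop.
- block_nest: the square nest: 74 x 74 mm with a square pocket 62 x 62 mm, its sides along x and y; pocket floor 6 mm above the origin, rim 12 mm above it (6 mm deep, wall 6 mm thick). Grey plastic, fixed. Origin: centre of its underside, on the worktop.
- base_nest: the large round nest: round dish 94 mm across with a plain round pocket 82 mm in diameter without a slot; pocket floor 6 mm above the origin, rim 12 mm above it (6 mm deep, wall 6 mm thick). Grey plastic, fixed. Origin: centre of its underside, on the worktop.

How it is judged:
At the end, for the whole second after the job is handed in: All four parts rest, released and upright (within 0.1 rad), on the pocket floor of their own nest (underside within 3 mm of the floor height): cap, square block and round base within 12 mm of the nest's centre, keyed cell within 5 mm with its lug down in the slot; all slower than 0.02 m/s (horizontal distance between vent_cap and cap_nest below 0.012 m and z of vent_cap in the frame of cap_nest between 0.003 and 0.009 m and angle between each of vent_cap, keyed_cell, square_block, holder_base's own z axis and vertical below 0.1 rad and linear speed of each of vent_cap, keyed_cell, square_block, holder_base below 0.02 m/s and horizontal distance between keyed_cell and key_nest below 0.005 m and z of keyed_cell in the frame of key_nest between 0.003 and 0.009 m and horizontal distance between square_block and block_nest below 0.012 m and z of square_block in the frame of block_nest between 0.003 and 0.009 m and horizontal distance between holder_base and base_nest below 0.012 m and z of holder_base in the frame of base_nest between 0.003 and 0.009 m); the robot touches nothing.
It fails at once if the cap is let fall from more than about 3 cm (moves faster than 0.75 m/s with no finger on it) (contact force between the fingers and vent_cap below 0.02 N and linear speed of vent_cap above 0.75 m/s).
It fails at once if the keyed cell is let fall from more than about 3 cm (moves faster than 0.75 m/s with no finger on it) (contact force between the fingers and keyed_cell below 0.02 N and linear speed of keyed_cell above 0.75 m/s).
It fails at once if the square block is let fall from more than about 3 cm (moves faster than 0.75 m/s with no finger on it) (contact force between the fingers and square_block below 0.02 N and linear speed of square_block above 0.75 m/s).
It fails at once if the round base is let fall from more than about 3 cm (moves faster than 0.75 m/s with no finger on it) (contact force between the fingers and holder_base below 0.02 N and linear speed of holder_base above 0.75 m/s).
It also fails if it takes over 106 s, if anything falls off the work surface, if the arm or the gripper's body presses on something with over 40 N, if the wrist force passes 120 N, or if a joint passes its speed limit or range.

## Working session

There is one attempt and no reset: what is moved stays moved. The work goes in short steps, Python scripts to look and compute and a tool call to move; the robot and the scene stay as the last step left them, time stands still between calls to the robot, and variables do not carry over. Pictures are saved under pics/ and viewed, and the job is handed in when it is done.

Besides the shell and the picture viewer there is one more tool, called after "Request:" by a JSON object that holds its "method" and its "body". send_rows: Moves the arm, as the interface text tells. Its arguments: {"type":"object","properties":{"increments":{"type":"array","items":{"type":"array","items":{"type":"array","items":{"type":"number"}}}},"hand":{"type":"number"}},"required":["increments"]}

```bash
mkdir -p pics; ls; cat > h.py <<'E'
import numpy as np, cv2
from workcell import bot, viewer, order
def cam(n,save=None):
    c=viewer.camera(n)
    if save: cv2.imwrite('pics/'+save,c['image'][:,:,::-1])
    return c
def cloud(c):
    K=np.array(c['camera_matrix']);z=c['range_z'];v,u=np.mgrid[:z.shape[0],:z.shape[1]]
    P=np.stack([(u-K[0,2])/K[0,0]*z,(v-K[1,2])/K[1,1]*z,z],-1)
    W=P@np.array(c['rotation']).T+np.array(c['eye'])
    W[z<=0]=np.nan
    return W
E
python3 - <<'E'
from h import *
for n in('side','top'):
    c=cam(n,n+'0.png');np.savez(n+'0.npz',**c)
    print(n,c['eye'],c['rotation'],c['camera_matrix'])
print(bot.get_obs())
E
```

```text
pics
side [0.27593892 0.69484872 0.75406316] [-0.16590769  0.89220387 -0.41495167  0.06528406] [[515.83342751   0.         319.40682128]
 [  0.         515.83342751 191.46259989]
 [  0.           0.           1.        ]]
top [ 0.38669395 -0.04803955  0.93589313] [ 0.7097592  -0.70079981  0.05747336 -0.04264165] [[428.79500313   0.         321.70600191]
 [  0.         428.79500313 199.56739339]
 [  0.           0.           1.        ]]
{'clock': 0.1, 'joint_pos': array([-1.14401420e+00,  2.41355788e-01,  3.86739932e-03,  1.33517756e+00,
        5.70018158e-06,  1.57077066e+00]), 'joint_vel': array([ 3.12899879e-04, -3.30355251e-03,  2.61502859e-03,  7.01450201e-05,
       -1.81972283e-03,  1.98047580e-03]), 'tau': array([-2.67480364e-04, -3.73138046e+01,  2.53010005e+01,  1.08443125e-02,
        3.30041053e-05, -4.57485250e-07]), 'eef_pos': array([ 0.2067531 , -0.45466614,  0.2414961 ]), 'tool_rot': array([ 8.40822764e-01, -5.41309713e-01, -7.84453284e-04, -5.08438024e-04]), 'ft_force': array([ 0.63505439, -0.55558117,  0.76812681]), 'ft_torque': array([0.02666925, 0.02690515, 0.02860112]), 'grip_width': 0.08539652465266073}
```

Rotations are quaternions.

```bash
sed -i 's/^def cloud/from scipy.spatial.transform import Rotation as R\ndef cloud/; s/np.array(c\[.rotation.\]).T/R.from_quat(c["rotation"]).as_matrix().T/' h.py
python3 - <<'E'
from h import *
for n in('side','top'):
    c=dict(np.load(n+'0.npz'));W=cloud(c);np.save(n+'W.npy',W)
    print(n,[np.nanpercentile(W[...,2],p) for p in(5,30,50,70,95)])
    print(W[::80,::100].round(3).reshape(-1,3).tolist())
E
```

```text
side [np.float64(-0.7794164903373118), np.float64(-0.00037380625955229016), np.float64(0.0026897332047579048), np.float64(0.05212758904584022), np.float64(0.39638584323294074)]
[[0.92, 0.189, 0.491], [nan, nan, nan], [1.325, -0.915, 0.063], [0.974, -1.014, 0.082], [0.658, -1.231, 0.056], [0.31, -1.569, -0.005], [0.167, -0.049, 0.522], [0.919, 0.236, 0.394], [0.918, 0.057, 0.306], [1.03, -0.411, 0.052], [0.807, -0.603, 0.003], [0.528, -0.724, 0.001], [0.209, -2.351, -0.736], [0.142, 0.009, 0.443], [0.92, 0.286, 0.289], [0.918, 0.111, 0.167], [0.879, -0.142, 0.002], [0.657, -0.236, 0.0], [0.431, -0.327, 0.001], [0.125, -1.562, -0.771], [0.116, 0.066, 0.363], [0.92, 0.341, 0.173], [0.92, 0.17, 0.01], [0.743, 0.089, -0.001], [0.555, 0.016, 0.001], [0.365, -0.059, 0.001], [0.066, -1.014, -0.795], [0.083, 0.103, 0.263], [0.918, 0.403, 0.049], [0.918, 0.239, -0.163], [0.643, 0.259, 0.002], [0.481, 0.197, 0.004], [0.319, 0.132, 0.001], [0.028, -0.584, -0.779], [0.012, 0.06, 0.065]]
top [np.float64(-0.7850252691265891), np.float64(-0.7748411358083767), np.float64(-0.002028407658019704), np.fl
[... 190 characters left out ...]
64, 0.05], [0.979, -0.692, 0.051], [0.921, 0.912, -0.328], [0.922, 0.603, -0.315], [0.792, 0.214, -0.0], [0.797, -0.014, -0.001], [0.794, -0.241, 0.016], [0.807, -0.478, -0.001], [0.811, -0.713, -0.0], [0.775, 1.217, -0.781], [0.782, 0.821, -0.787], [0.605, 0.204, 0.0], [0.609, -0.017, -0.002], [0.611, -0.24, 0.006], [0.609, -0.454, 0.031], [0.62, -0.697, -0.0], [0.453, 1.175, -0.776], [0.458, 0.791, -0.781], [0.428, 0.194, 0.005], [0.43, -0.021, 0.016], [0.433, -0.236, 0.013], [0.436, -0.459, 0.001], [0.438, -0.675, 0.011], [0.148, 1.149, -0.789], [0.152, 0.765, -0.781], [0.155, 0.383, -0.783], [0.17, -0.006, -0.691], [0.162, -0.393, -0.777], [0.165, -0.785, -0.774], [0.167, -1.19, -0.787]]
```

View pics/top0.png

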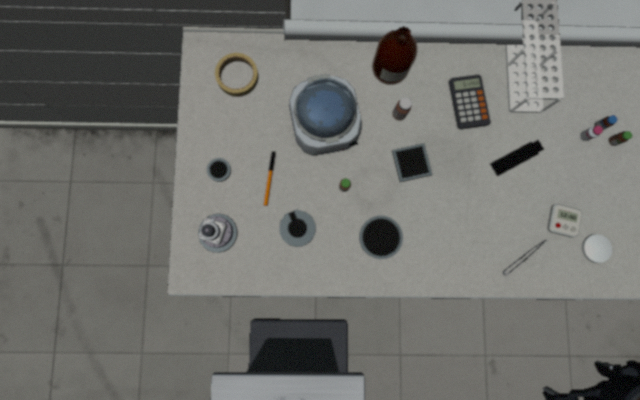

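View pics/side0.png

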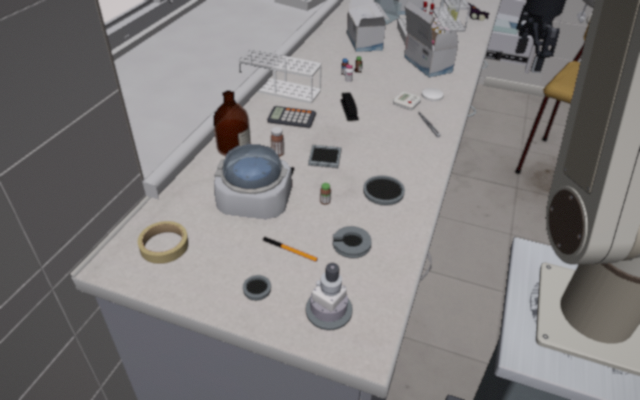

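```bash
python3 - <<'E'
from h import *
t=cv2.imread('pics/top0.png');s=cv2.imread('pics/side0.png')
a=cv2.resize(t[140:270,190:440],None,fx=3.2,fy=3.2,interpolation=cv2.INTER_CUBIC)
cv2.imwrite('pics/tc.png',a)
b=cv2.resize(s[130:340,220:420],None,fx=2.8,fy=2.8,interpolation=cv2.INTER_CUBIC)
cv2.imwrite('pics/sc.png',b)
E
```

```text
(no output)
```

View pics/tc.png

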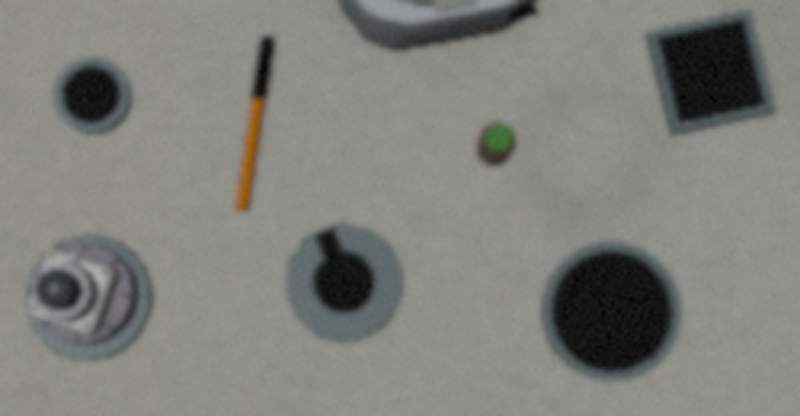

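View pics/sc.png

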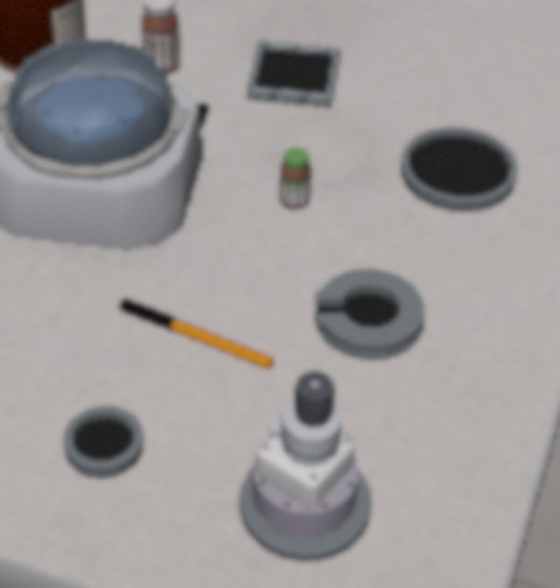

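```bash
python3 - <<'E'
from h import *
W=np.load('topW.npy')
from scipy import optimize
def circ(P):
    f=lambda p:np.hypot(P[:,0]-p[0],P[:,1]-p[1])-p[2]
    return optimize.least_squares(f,[*P.mean(0),.03],loss='soft_l1',f_scale=.002).x
for n,(u,v,r) in dict(cap=(219,169,18),key=(297,228,24),block=(412,162,26),base=(381,237,28),stack=(216,232,25)).items():
    P=W[v-r:v+r,u-r:u+r].reshape(-1,3)
    tbl=P[np.abs(P[:,2])<.004]
    h=P[(P[:,2]>.005)]
    print(n,len(h),h.mean(0).round(4),(h[:,:2].min(0)+h[:,:2].max(0))/2,np.ptp(h[:,:2],axis=0).round(4),np.histogram(h[:,2],bins=np.arange(.004,.13,.004))[0])
E
```

```text
cap 380 [0.5827 0.1617 0.0089] [0.58260821 0.16129247] [0.051  0.0526] [172 157  51   0   0   0   0   0   0   0   0   0   0   0   0   0   0   0
   0   0   0   0   0   0   0   0   0   0   0   0   0]
key 900 [ 0.4558 -0.0141  0.0116] [ 0.4574097  -0.00957402] [0.0797 0.087 ] [201 164 507  28   0   0   0   0   0   0   0   0   0   0   0   0   0   0
   0   0   0   0   0   0   0   0   0   0   0   0   0]
block 859 [ 0.6063 -0.2658  0.0084] [ 0.60640975 -0.26326547] [0.0875 0.0908] [461 304  94   0   0   0   0   0   0   0   0   0   0   0   0   0   0   0
   0   0   0   0   0   0   0   0   0   0   0   0   0]
base 1134 [ 0.4398 -0.1951  0.0081] [ 0.44044039 -0.19488123] [0.093  0.0936] [694 312 127   1   0   0   0   0   0   0   0   0   0   0   0   0   0   0
   0   0   0   0   0   0   0   0   0   0   0   0   0]
stack 1194 [0.4417 0.1483 0.047 ] [0.443797   0.15692934] [0.082  0.0832] [ 93 244  29  10  11   9  20 179  59   8  11  10  15  86  95  18  12   8
   7  14  75  33   5   7   6   6  38  80   6   0   0]
```

```bash
python3 - <<'E'
from h import *
t=cv2.imread('pics/top0.png');s=cv2.imread('pics/side0.png')
a=cv2.resize(t[207:257,190:240],(600,600),interpolation=cv2.INTER_CUBIC)
b=cv2.resize(s[255:335,295:365],(525,600),interpolation=cv2.INTER_CUBIC)
cv2.imwrite('pics/a.png',cv2.convertScaleAbs(a,alpha=1.2));cv2.imwrite('pics/b.png',b)
W=np.load('topW.npy');H=W[207:257,190:240,2]
cv2.imwrite('pics/c.png',cv2.applyColorMap(cv2.resize(np.clip((H-.03)/.07*255,0,255).astype(np.uint8),(600,600),interpolation=cv2.INTER_NEAREST),cv2.COLORMAP_JET))
W=np.load('sideW.npy');H=W[255:335,295:365,2]
cv2.imwrite('pics/d.png',cv2.applyColorMap(cv2.resize(np.clip((H-.03)/.07*255,0,255).astype(np.uint8),(525,600),interpolation=cv2.INTER_NEAREST),cv2.COLORMAP_JET))
E
```

```text
<stdin>:7: RuntimeWarning: invalid value encountered in cast
<stdin>:9: RuntimeWarning: invalid value encountered in cast
```

View pics/a.png

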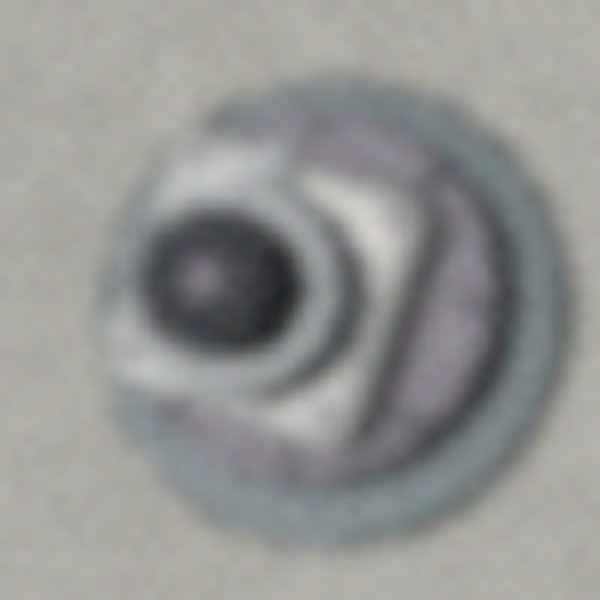

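View pics/b.png

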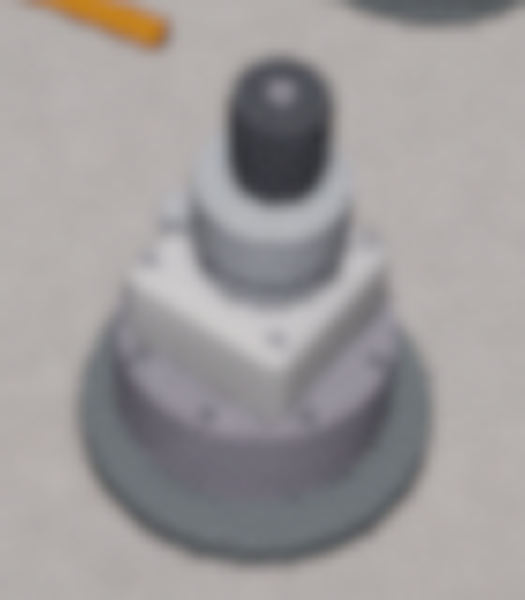

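View pics/c.png

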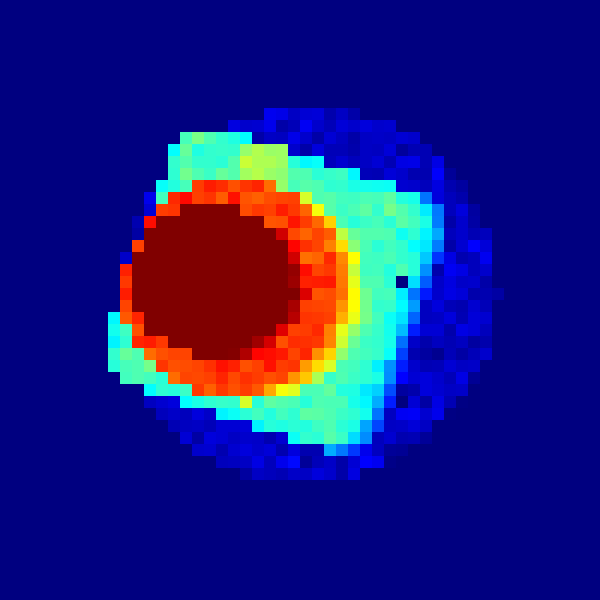

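View pics/d.png

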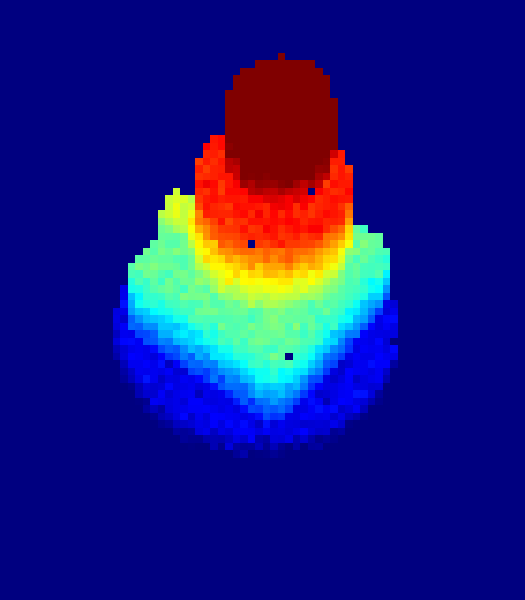

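```bash
cat > fit.py <<'E'
from h import *
from scipy import optimize
def rays(c,uv):
    K=np.array(c['camera_matrix']);uv=np.asarray(uv,float)
    d=np.c_[(uv[:,0]-K[0,2])/K[0,0],(uv[:,1]-K[1,2])/K[1,1],np.ones(len(uv))]@R.from_quat(c['rotation']).as_matrix().T
    return d
def onz(c,uv,z):
    d=rays(c,uv);e=np.array(c['eye']);return (e+d*((z-e[2])/d[:,2])[:,None])[:,:2]
def top_pts(W,ctr,r,z,tol=.004):
    m=(np.abs(W[...,2]-z)<tol)&(np.hypot(W[...,0]-ctr[0],W[...,1]-ctr[1])<r)
    return m
E
python3 - <<'E'
from fit import *
C={n:dict(np.load(n+'0.npz')) for n in('top','side')};Ws={n:np.load(n+'W.npy') for n in C}
nests=dict(cap=((.583,.161),.026,.012,.020),key=((.457,-.0105),.040,.014,.021),block=((.606,-.265),0,.012,0),base=((.440,-.195),.047,.012,.041))
def fitc(P,r):
    f=lambda p:np.hypot(P[:,0]-p[0],P[:,1]-p[1])-r
    s=optimize.least_squares(f,P.mean(0),loss='soft_l1',f_scale=.001);return s.x.round(4),np.abs(s.fun).mean().round(4)
for n,c in C.items():
  img=c['image'].astype(int).sum(2);W=Ws[n]
  for k,(ctr,ro,zr,rp) in nests.items():
    near=np.hypot(W[...,0]-ctr[0],W[...,1]-ctr[1])<.06
    dark=(near&(img<150)).astype(np.uint8)
    nl,lab,st,ce=cv2.connectedComponentsWithStats(dark)
    i=1+np.argmax(st[1:,4]);m=(lab==i).astype(np.uint8)
    if k=='block':
        cs,_=cv2.findContours(m,cv2.RETR_EXTERNAL,cv2.CHAIN_APPROX_NONE)
        P=onz(C[n],cs[0][:,0],.010);rr=cv2.minAreaRect((P*1000).astype(np.float32));print(n,k,rr)
    else:
        mm=cv2.morphologyEx(m,cv2.MORPH_OPEN,cv2.getStructuringElement(cv2.MORPH_ELLIPSE,(9,9))) if k=='key' else m
        cs,_=cv2.findContours(mm,cv2.RETR_EXTERNAL,cv2.CHAIN_APPROX_NONE)
        P=onz(C[n],cs[0][:,0],zr-.003);print(n,k,'pocket',P.mean(0).round(4),fitc(P,rp-.001))
    if ro:
        h=(near&(W[...,2]>.004)&(W[...,2]<.02)).astype(np.uint8)
        u=np.argwhere(h&(np.abs(W[...,2]-zr)<.003))[:,::-1]
        P=W[u[:,1],u[:,0],:2];
        hu=cv2.convexHull(u.astype(np.int32))[:,0];print(n,k,'rimhull',fitc(onz(C[n],hu,zr),ro))
    if k=='key':
        v=np.argwhere(near&(img<(200)))[:,::-1];P=onz(C[n],v,.008)
        np.save(f'key_{n}.npy',P)
        cc=P[np.hypot(*(P-ctr).T)<.019].mean(0);q=P[(np.hypot(*(P-cc).T)>.025)&(np.hypot(*(P-cc).T)<.042)]
        d=q.mean(0)-cc;print(n,'slot',len(q),np.degrees(np.arctan2(d[1],d[0])))
    if n=='side': pass
  # stack
  ctr=(.443,.155)
  for k,z,r in(('cap',.114,.012),('cell',.088,.018),('block',.062,0),('base',.036,.033),('stand',.010,.042)):
    m=top_pts(W,ctr,.055,z,.0035);u=np.argwhere(m)[:,::-1];P=W[m][:,:2]
    hp=P[cv2.convexHull((P*1e4).astype(np.float32),returnPoints=False)[:,0]]
    print(n,k,len(P),P.mean(0).round(4),(cv2.minAreaRect((P*1000).astype(np.float32)) if not r else fitc(hp,r)))
  m=(W[...,2]>.0655)&(W[...,2]<.075)&(np.hypot(W[...,0]-ctr[0],W[...,1]-ctr[1])<.05)
  m=cv2.morphologyEx(m.astype(np.uint8),cv2.MORPH_OPEN,np.ones((3,3)))>0
  print('lug?',W[m][:40].round(4).tolist())
E
```

```text
top cap pocket [0.5835 0.1617] (array([0.583 , 0.1611]), np.float64(0.0018))
top cap rimhull (array([0.5828, 0.161 ]), np.float64(0.0003))
top key pocket [ 0.4571 -0.0144] (array([ 0.457 , -0.0152]), np.float64(0.0031))
top key rimhull (array([ 0.4577, -0.0136]), np.float64(0.0013))
top slot 28 17.442664986327866
top block ((606.5455932617188, -266.3133544921875), (59.31983947753906, 59.68478775024414), 13.649441719055176)
top base pocket [ 0.4394 -0.1957] (array([ 0.4396, -0.1954]), np.float64(0.0016))
top base rimhull (array([ 0.4395, -0.1947]), np.float64(0.0002))
top cap 116 [0.4433 0.1545] (array([0.4429, 0.1552]), np.float64(0.0009))
top cell 103 [0.4421 0.1539] (array([0.4436, 0.1565]), np.float64(0.0008))
top block 153 [0.445  0.1508] ((445.3110046386719, 156.8974609375), (44.63715362548828, 43.87103271484375), 72.64892578125)
top base 232 [0.4449 0.1458] (array([0.4457, 0.1558]), np.float64(0.0008))
top stand 329 [0.4373 0.1497] (array([0.4444, 0.1572]), np.float64(0.0007))
lug? [[0.4679, 0.16, 0.0668], [0.4677, 0.1575, 0.0685], [0.4679, 0.1559, 0.0668], [0.4679, 0.1538, 0.0
[... 1568 characters left out ...]
2], [0.4621, 0.1626, 0.0701], [0.4606, 0.1617, 0.0698], [0.4512, 0.1725, 0.0707], [0.4487, 0.1747, 0.0744], [0.4471, 0.1741, 0.0744], [0.4513, 0.172, 0.0675], [0.4489, 0.174, 0.0708], [0.4469, 0.1746, 0.0725], [0.4511, 0.1725, 0.0655], [0.4488, 0.1739, 0.0681], [0.4465, 0.1757, 0.0713], [0.4434, 0.1743, 0.0711], [0.4412, 0.176, 0.0741], [0.4395, 0.1757, 0.0745], [0.4383, 0.1742, 0.0733], [0.4365, 0.1742, 0.0741], [0.4349, 0.1737, 0.0743], [0.4309, 0.1699, 0.0717], [0.4293, 0.1695, 0.072], [0.4273, 0.1703, 0.0738], [0.4263, 0.1677, 0.0713], [0.4433, 0.1744, 0.0686], [0.4412, 0.1755, 0.0708], [0.4395, 0.1756, 0.0718], [0.438, 0.1749, 0.0717], [0.4362, 0.1751, 0.0727], [0.4347, 0.1741, 0.0723]]
```

```bash
cat > p.py <<'E'
from fit import *
import sys
def state():
    o=bot.get_obs();m=R.from_quat(o['tool_rot']).as_matrix()
    return o,o['eef_pos'],np.degrees(np.arctan2(m[1,0],m[0,0])),np.degrees(np.arccos(-m[2,2]))
def plan(x,y,z,yaw,n):
    o,p,a,t=state();d=np.array([x,y,z])-p;da=(yaw-a+180)%360-180
    print('t %.1f pos %s yaw %.2f tilt %.2f j6 %.2f w %.4f F %s'%(o['clock'],p.round(4),a,t,o['joint_pos'][5],o['grip_width'],o['ft_force'].round(1)))
    if max(np.abs(d))/n>.05 or abs(da)/n>8.5: print('TOO FAST')
    for i in range(n):
        y_=np.radians(a+da*i/n);s=d/n
        print([round(s[0]*np.cos(y_)+s[1]*np.sin(y_),4),round(s[0]*np.sin(y_)-s[1]*np.cos(y_),4),round(-s[2],4),round(-da/n,2)],end=', ' if (i+1)%8 else '\n')
if __name__=='__main__':
    a=list(map(float,sys.argv[1:]));plan(*a[:4],int(a[4]))
E
python3 p.py .4417 .156 .22 0 16
python3 - <<'E'
from h import *
P={n:np.load(f'key_{n}.npy') for n in('top','side')}
for n,cc in(('top',(.4577,-.0136)),('side',(.4549,-.0115))):
    d=P[n]-cc;r=np.hypot(*d.T);
    for r0 in(.026,.029,.032):
        q=d[(r>r0)&(r<.041)];print(n,len(q),np.degrees(np.arctan2(*q.mean(0)[::-1])))
W=np.load('topW.npy');m=(W[...,2]>.05)&(W[...,0]>.5)&(W[...,1]>-.45)&(W[...,1]<.1)&(W[...,0]<.9)
import scipy.ndimage as nd
l,k=nd.label(m)
for i in range(1,k+1):
    q=W[l==i]
    if len(q)>15: print(q.min(0).round(3),q.max(0).round(3))
E
```

```text
t 0.1 pos [ 0.2068 -0.4547  0.2415] yaw -65.55 tilt 0.11 j6 1.57 w 0.0854 F [ 0.6 -0.6  0.8]
[np.float64(-0.0287), np.float64(-0.0292), np.float64(0.0013), np.float64(-4.1)], [np.float64(-0.0265), np.float64(-0.0311), np.float64(0.0013), np.float64(-4.1)], [np.float64(-0.0242), np.float64(-0.033), np.float64(0.0013), np.float64(-4.1)], [np.float64(-0.0218), np.float64(-0.0346), np.float64(0.0013), np.float64(-4.1)], [np.float64(-0.0193), np.float64(-0.0361), np.float64(0.0013), np.float64(-4.1)], [np.float64(-0.0166), np.float64(-0.0374), np.float64(0.0013), np.float64(-4.1)], [np.float64(-0.0139), np.float64(-0.0384), np.float64(0.0013), np.float64(-4.1)], [np.float64(-0.0112), np.float64(-0.0393), np.float64(0.0013), np.float64(-4.1)]
[np.float64(-0.0083), np.float64(-0.04), np.float64(0.0013), np.float64(-4.1)], [np.float64(-0.0054), np.float64(-0.0405), np.float64(0.0013), np.float64(-4.1)], [np.float64(-0.0025), np.float64(-0.0408), np.float64(0.0013), np.float64(-4.1)], [np.float64(0.0004), np.float64(-0.0409), np.float64(0.0013), np.float64(-4.1)], [np.float64(0.0033), np.float64(-0.0408), np.float64(0.0013), np.float64(-4.1)], [np.float64(0.0062), np.float64(-0.0404), np.float64(0.0013), np.float64(-4.1)], [np.float64(0.0091), np.float64(-0.0399), np.float64(0.0013), np.float64(-4.1)], [np.float64(0.0119), np.float64(-0.0391), np.float64(0.0013), np.float64(-4.1)]
top 25 22.21569478447298
top 16 22.125607183322025
top 8 22.156165395958705
side 9 9.919205865116485
side 6 10.175269459914446
side 3 11.534640957085227
[ 0.787 -0.261  0.05 ] [ 0.897 -0.177  0.157]
[ 0.619 -0.148  0.05 ] [0.78  0.007 0.12 ]
[ 0.704 -0.254  0.05 ] [ 0.735 -0.224  0.074]
```

Request:
{"method": "send_rows", "body": {"increments": [[[-0.029,-0.029,0.001,-4.1],[-0.027,-0.031,0.001,-4.1],[-0.024,-0.033,0.001,-4.1],[-0.022,-0.035,0.001,-4.1],[-0.019,-0.036,0.001,-4.1],[-0.017,-0.037,0.001,-4.1],[-0.014,-0.038,0.001,-4.1],[-0.011,-0.039,0.001,-4.1]]], "hand": -1}}

```text
clock: 0.9
eef_pos: [0.3216, -0.1413, 0.2298]
tool_rot: [0.961, -0.277, -0.003, -0.002]
ft_force: [1.3, -2.1, 0.0]
grip_width: 0.0855
```

```bash
sed -i 's/print(\[round(\(.*\)\],end/print([float(v) for v in [round(\1]],end/' p.py; sed -n 12p p.py; python3 p.py .4417 .156 .2 0 8
```

```text
print([float(v) for v in [round(s[0]*np.cos(y_)+s[1]*np.sin(y_),4),round(s[0]*np.sin(y_)-s[1]*np.cos(y_),4),round(-s[2],4),round(-da/n,2)]],end=', ' if (i+1)%8 else '\n')
t 0.9 pos [ 0.3216 -0.1413  0.2298] yaw -32.13 tilt 0.38 j6 1.71 w 0.0855 F [ 1.3 -2.1  0. ]
[-0.0071, -0.0395, 0.0037, -4.02], [-0.0043, -0.0399, 0.0037, -4.02], [-0.0015, -0.0401, 0.0037, -4.02], [0.0013, -0.0401, 0.0037, -4.02], [0.0041, -0.0399, 0.0037, -4.02], [0.0069, -0.0395, 0.0037, -4.02], [0.0097, -0.0389, 0.0037, -4.02], [0.0124, -0.0381, 0.0037, -4.02]
```

Moves track nearly exactly.

Request:
{"method": "send_rows", "body": {"increments": [[[-0.007,-0.04,0.004,-4.0],[-0.004,-0.04,0.004,-4.0],[-0.0015,-0.04,0.004,-4.0],[0.001,-0.04,0.004,-4.0],[0.004,-0.04,0.004,-4.0],[0.007,-0.0395,0.004,-4.0],[0.0095,-0.039,0.004,-4.0],[0.0125,-0.038,0.004,-4.0]]]}}

```text
clock: 1.7
eef_pos: [0.4393, 0.1716, 0.1966]
tool_rot: [1.0, 0.012, -0.002, -0.002]
ft_force: [0.2, -0.3, 1.1]
grip_width: 0.0854
```

```bash
python3 - <<'E'
from h import *
c=cam('side','s1.png');np.savez('s1.npz',**c)
c=cam('top','t1.png');np.savez('t1.npz',**c)
E
python3 p.py .4417 .156 .112 0 8
```

```text
t 1.8 pos [0.4403 0.1738 0.1958] yaw 1.50 tilt 0.36 j6 1.92 w 0.0853 F [ 0.5  0.3 -0.2]
[0.0001, 0.0022, 0.0105, 0.19], [0.0001, 0.0022, 0.0105, 0.19], [0.0001, 0.0022, 0.0105, 0.19], [0.0001, 0.0022, 0.0105, 0.19], [0.0001, 0.0022, 0.0105, 0.19], [0.0002, 0.0022, 0.0105, 0.19], [0.0002, 0.0022, 0.0105, 0.19], [0.0002, 0.0022, 0.0105, 0.19]
```

View pics/s1.png

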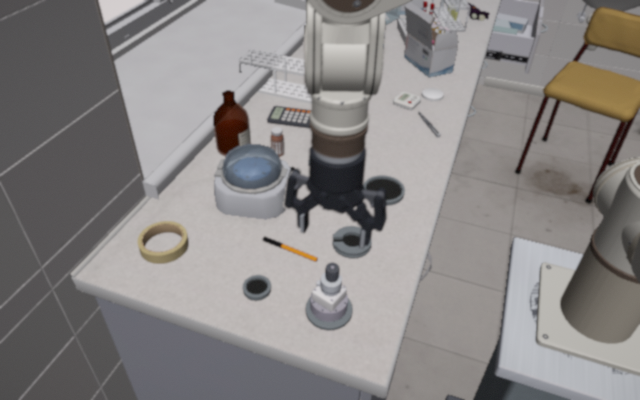

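View pics/t1.png

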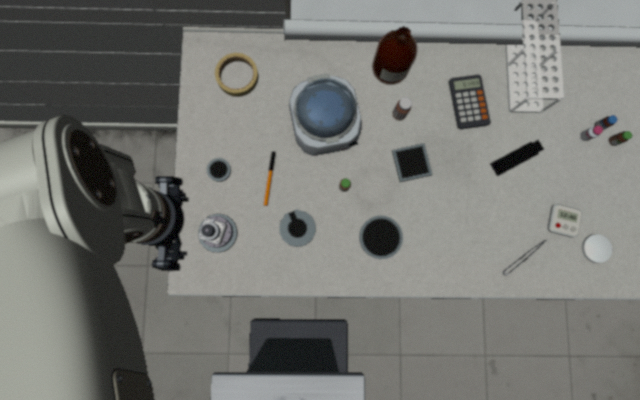

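```bash
python3 - <<'E'
from fit import *
for n in('s1','t1'):
    W=cloud(dict(np.load(n+'.npz')))
    m=(W[...,2]>.15)&(W[...,2]<.235)&(np.abs(W[...,0]-.44)<.08)&(np.abs(W[...,1]-.174)<.06)
    P=W[m];print(n,len(P))
    if len(P)==0: continue
    print(P.min(0),P.max(0))
    for lo in np.arange(.18,.235,.006):
        q=P[(P[:,2]>lo)&(P[:,2]<lo+.006)]
        for s in(q[q[:,0]<.44],q[q[:,0]>.44]):
            if len(s)>3: print(lo.round(3),len(s),np.percentile(s[:,0],[2,98]).round(4),np.percentile(s[:,1],[5,50,98]).round(4))
E
```

```text
s1 349
[0.38155998 0.1621535  0.20013027] [0.4943304  0.18604148 0.23473965]
0.198 4 [0.389  0.3948] [0.1769 0.1813 0.1821]
0.198 9 [0.4807 0.4839] [0.1644 0.1749 0.1839]
0.204 19 [0.3845 0.3948] [0.1754 0.1813 0.1827]
0.204 30 [0.4805 0.4918] [0.1635 0.1793 0.1851]
0.21 30 [0.3819 0.3944] [0.1672 0.1783 0.1827]
0.21 37 [0.4807 0.494 ] [0.1656 0.1801 0.185 ]
0.216 39 [0.3819 0.3949] [0.1736 0.178  0.183 ]
0.216 33 [0.4807 0.4938] [0.1642 0.1804 0.1857]
0.222 30 [0.3818 0.395 ] [0.1678 0.178  0.1826]
0.222 41 [0.4805 0.4928] [0.1626 0.181  0.1849]
0.228 35 [0.3819 0.3947] [0.1749 0.1785 0.183 ]
0.228 36 [0.4804 0.4937] [0.1668 0.1805 0.1843]
t1 76
[0.38703765 0.16345255 0.20059791] [0.49797764 0.17885167 0.23364238]
0.198 9 [0.4855 0.4906] [0.1665 0.1688 0.175 ]
0.204 9 [0.3876 0.3985] [0.1639 0.1654 0.1683]
0.204 6 [0.4869 0.4969] [0.1663 0.167  0.1709]
0.21 11 [0.3874 0.3999] [0.1635 0.1673 0.1686]
0.21 9 [0.4855 0.4976] [0.1667 0.1695 0.1726]
0.216 6 [0.3872 0.4   ] [0.1642 0.1644 0.1676]
0.216 6 [0.4855 0.4913] [0.1662 0.1663 0.1704]
0.222 6 [0.4857 0.4905] [0.1664 0.1671 0.1701]
0.228 7 [0.3953 0.3999] [0.1637 0.1639 0.1771]
0.228 4 [0.487  0.4916] [0.1667 0.1669 0.1669]
```

```bash
python3 p.py .4417 .155 .104 0 7
```

```text
t 1.8 pos [0.4403 0.1738 0.1958] yaw 1.50 tilt 0.36 j6 1.92 w 0.0853 F [ 0.5  0.3 -0.2]
[0.0001, 0.0027, 0.0131, 0.21], [0.0001, 0.0027, 0.0131, 0.21], [0.0002, 0.0027, 0.0131, 0.21], [0.0002, 0.0027, 0.0131, 0.21], [0.0002, 0.0027, 0.0131, 0.21], [0.0002, 0.0027, 0.0131, 0.21], [0.0002, 0.0027, 0.0131, 0.21],
```

Request:
{"method": "send_rows", "body": {"increments": [[[0.0005,0.009,0.005,0.7],[0.0005,0.007,0.013,0.7],[0.0,0.003,0.018,0.1],[0.0,0,0.018,0],[0.0,0,0.018,0],[0.0,0,0.014,0],[0,0,0.006,0],[0,0,0,0]]]}}

```text
clock: 2.6
eef_pos: [0.4363, 0.1433, 0.0981]
tool_rot: [1.0, -0.008, -0.005, 0.0]
ft_force: [-1.0, 0.0, 0.1]
grip_width: 0.0852
```

```bash
python3 - <<'E'
from h import *
c=cam('side','s2.png');np.savez('s2.npz',**c)
cv2.imwrite('pics/s2c.png',cv2.resize(c['image'][200:350,240:440,::-1],None,fx=3,fy=3))
E
python3 p.py .4417 .155 .104 0 1
```

```text
t 2.6 pos [0.4365 0.1434 0.0985] yaw -0.94 tilt 0.57 j6 1.90 w 0.0851 F [ 0.2 -0.   0.9]
[0.005, -0.0117, -0.0055, -0.94],
```

View pics/s2c.png

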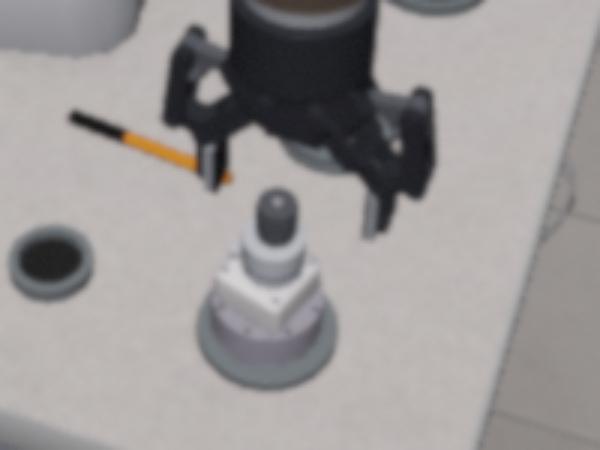

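Request:
{"method": "send_rows", "body": {"increments": [[[0.002,-0.004,-0.002,-0.4],[0.002,-0.004,-0.002,-0.4],[0.001,-0.003,-0.001,0],[0,0,0,0],[0,0,0,0],[0,0,0,0],[0,0,0,0],[0,0,0,0]]]}}

```text
clock: 3.45
eef_pos: [0.4445, 0.156, 0.1072]
tool_rot: [1.0, -0.001, -0.002, -0.001]
ft_force: [-0.0, 0.1, 0.5]
grip_width: 0.0854
```

```bash
python3 p.py .4417 .155 .104 0 1
```

```text
t 3.5 pos [0.4445 0.156  0.1072] yaw -0.09 tilt 0.22 j6 1.91 w 0.0854 F [-0.   0.1  0.5]
[-0.0028, 0.001, 0.0032, -0.09],
```

Request:
{"method": "send_rows", "body": {"increments": [[[-0.002,0.0005,0.002,0],[0,0,0,0],[0,0,0,0],[0,0,0,0],[0,0,0,0],[0,0,0,0],[0,0,0,0],[0,0,0,0]]]}}

```text
clock: 4.25
eef_pos: [0.4419, 0.1552, 0.1047]
tool_rot: [1.0, -0.001, -0.002, -0.001]
ft_force: [-0.6, -0.2, -0.0]
grip_width: 0.0852
```

```bash
python3 p.py .4417 .155 .104 0 1
```

```text
t 4.2 pos [0.4419 0.1552 0.1047] yaw -0.10 tilt 0.26 j6 1.91 w 0.0852 F [-0.6 -0.2 -0. ]
[-0.0002, 0.0002, 0.0007, -0.1],
```

Request:
{"method": "send_rows", "body": {"increments": [[[0,0,0,0],[0,0,0,0],[0,0,0,0],[0,0,0,0],[0,0,0,0],[0,0,0,0],[0,0,0,0],[0,0,0,0]]], "hand": 1}}

```text
clock: 5.05
eef_pos: [0.4422, 0.1553, 0.105]
tool_rot: [1.0, -0.001, -0.002, -0.001]
ft_force: [-0.4, 0.2, 0.7]
grip_width: 0.0217
```

```bash
python3 - <<'E'
from h import *
c=cam('side','s3.png');np.savez('s3.npz',**c)
cv2.imwrite('pics/s3c.png',cv2.resize(c['image'][200:350,240:440,::-1],None,fx=3,fy=3))
E
python3 p.py .5815 .1613 .18 0 8
```

```text
t 5.1 pos [0.4422 0.1553 0.105 ] yaw -0.10 tilt 0.23 j6 1.91 w 0.0215 F [-0.8 -0.3  1.1]
[0.0174, -0.0008, -0.0094, -0.01], [0.0174, -0.0008, -0.0094, -0.01], [0.0174, -0.0008, -0.0094, -0.01], [0.0174, -0.0008, -0.0094, -0.01], [0.0174, -0.0008, -0.0094, -0.01], [0.0174, -0.0008, -0.0094, -0.01], [0.0174, -0.0008, -0.0094, -0.01], [0.0174, -0.0008, -0.0094, -0.01]
```

View pics/s3c.png

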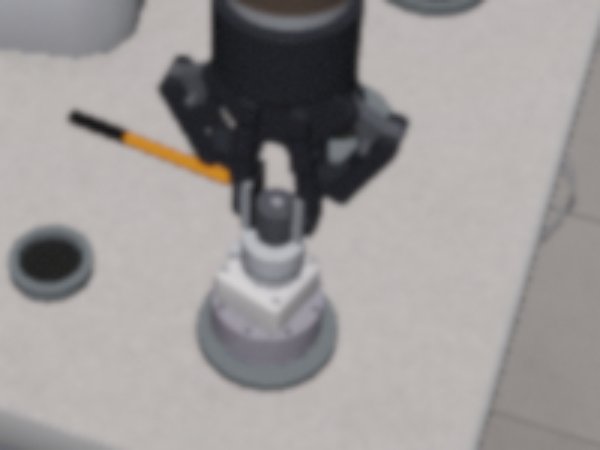

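Request:
{"method": "send_rows", "body": {"increments": [[[0,0,0,0],[0,0,0,0],[0,0,-0.002,0],[0,0,-0.004,0],[0,0,-0.006,0],[0,0,-0.008,0],[0,0,-0.006,0],[0,0,0,0]]]}}

```text
clock: 5.9
eef_pos: [0.4424, 0.1553, 0.1335]
tool_rot: [1.0, -0.001, -0.002, -0.001]
ft_force: [-0.7, -0.2, -0.8]
grip_width: 0.0218
```

```bash
python3 - <<'E'
from h import *
c=cam('side','s3.png');np.savez('s4.npz',**c)
cv2.imwrite('pics/s4c.png',cv2.resize(c['image'][200:350,240:440,::-1],None,fx=3,fy=3))
E
python3 p.py .5815 .1613 .17 0 8
```

```text
t 6.0 pos [0.4422 0.1552 0.1331] yaw -0.10 tilt 0.24 j6 1.91 w 0.0213 F [ 0.8 -0.6  0.2]
[0.0174, -0.0008, -0.0046, -0.01], [0.0174, -0.0008, -0.0046, -0.01], [0.0174, -0.0008, -0.0046, -0.01], [0.0174, -0.0008, -0.0046, -0.01], [0.0174, -0.0008, -0.0046, -0.01], [0.0174, -0.0008, -0.0046, -0.01], [0.0174, -0.0008, -0.0046, -0.01], [0.0174, -0.0008, -0.0046, -0.01]
```

View pics/s4c.png

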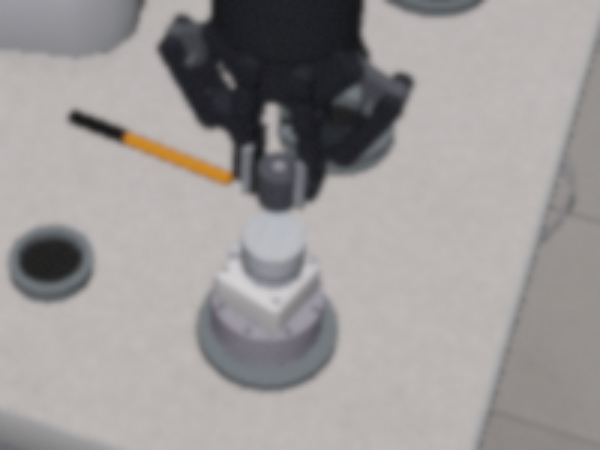

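```bash
python3 - <<'E'
from fit import *
W=cloud(dict(np.load('s4.npz')))
for a,b in((.40,.428),(.428,.433),(.433,.449),(.449,.454),(.454,.48)):
    m=(W[...,2]>.1)&(W[...,2]<.17)&(W[...,0]>a)&(W[...,0]<b)&(np.abs(W[...,1]-.157)<.03)
    if m.sum(): print(a,b,m.sum(),np.sort(W[m][:,2])[:6].round(4))
E
```

```text
0.4 0.428 159 [0.1238 0.1264 0.1271 0.1275 0.1287 0.1289]
0.428 0.433 36 [0.1188 0.1232 0.1237 0.1267 0.1294 0.1294]
0.433 0.449 190 [0.1177 0.1181 0.119  0.1192 0.1199 0.1202]
0.449 0.454 99 [0.1208 0.1229 0.1262 0.1274 0.1292 0.1296]
0.454 0.48 119 [0.1253 0.1261 0.1273 0.1295 0.1299 0.1299]
```

Request:
{"method": "send_rows", "body": {"increments": [[[0.008,0,-0.004,0],[0.02,-0.001,-0.004,0],[0.028,-0.001,0,0],[0.028,-0.001,0,0],[0.024,-0.001,0,0],[0.016,-0.001,0,0],[0.006,0,0,0],[0,0,0,0]]]}}

```text
clock: 6.75
eef_pos: [0.5791, 0.1595, 0.1399]
tool_rot: [1.0, -0.001, -0.002, -0.0]
ft_force: [-0.1, 0.1, 0.4]
grip_width: 0.0213
```

```bash
python3 p.py .5815 .1613 .025 0 8
```

```text
t 6.8 pos [0.5791 0.1595 0.1399] yaw -0.08 tilt 0.27 j6 1.84 w 0.0213 F [-0.1  0.1  0.4]
[0.0003, -0.0002, 0.0144, -0.01], [0.0003, -0.0002, 0.0144, -0.01], [0.0003, -0.0002, 0.0144, -0.01], [0.0003, -0.0002, 0.0144, -0.01], [0.0003, -0.0002, 0.0144, -0.01], [0.0003, -0.0002, 0.0144, -0.01], [0.0003, -0.0002, 0.0144, -0.01], [0.0003, -0.0002, 0.0144, -0.01]
```

Request:
{"method": "send_rows", "body": {"increments": [[[0.001,-0.001,0.008,0],[0.001,-0.0005,0.018,0],[0,0,0.022,0],[0,0,0.02,0],[0,0,0.014,0],[0,0,0.008,0],[0,0,0.003,0],[0,0,0,0]]]}}

```text
clock: 7.55
eef_pos: [0.574, 0.1612, 0.042]
tool_rot: [1.0, 0.0, -0.005, 0.0]
ft_force: [-0.7, 0.4, 0.8]
grip_width: 0.0219
```

```bash
python3 - <<'E'
from h import *
c=cam('side');np.savez('s5.npz',**c)
cv2.imwrite('pics/s5c.png',cv2.resize(c['image'][200:350,200:400,::-1],None,fx=3,fy=3))
E
python3 p.py .5815 .1613 .024 0 3
```

```text
t 7.6 pos [0.5742 0.1613 0.0424] yaw 0.05 tilt 0.54 j6 1.84 w 0.0216 F [-0.8 -0.3 -0. ]
[0.0024, -0.0, 0.0061, 0.02], [0.0024, -0.0, 0.0061, 0.02], [0.0024, -0.0, 0.0061, 0.02],
```

View pics/s5c.png

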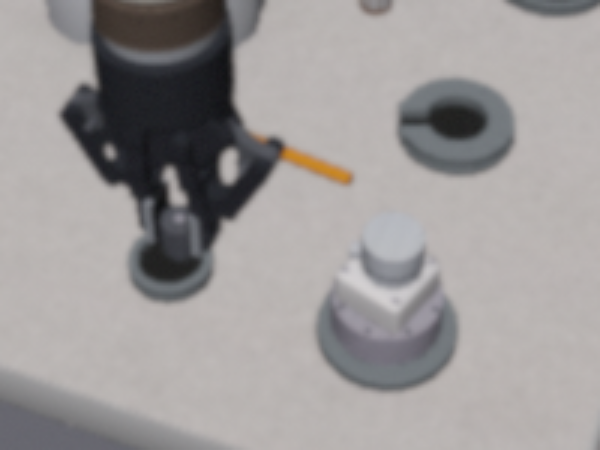

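Request:
{"method": "send_rows", "body": {"increments": [[[0.003,0,0.003,0],[0.003,0,0.004,0],[0.001,0,0.004,0],[0,0,0.003,0],[0,0,0.001,0],[0,0,0,0],[0,0,0,0],[0,0,0,0]]]}}

```text
clock: 8.4
eef_pos: [0.584, 0.1618, 0.0288]
tool_rot: [1.0, 0.0, -0.002, -0.001]
ft_force: [0.4, -0.0, 0.1]
grip_width: 0.0215
```

```bash
python3 p.py .5815 .1613 .0235 0 1
```

```text
t 8.4 pos [0.584  0.1618 0.0288] yaw 0.04 tilt 0.25 j6 1.84 w 0.0215 F [ 0.4 -0.   0.1]
[-0.0025, 0.0005, 0.0053, 0.04],
```

Request:
{"method": "send_rows", "body": {"increments": [[[-0.001,0,0.002,0],[0,0,0.002,0],[0,0,0.001,0],[0,0,0,0],[0,0,0,0],[0,0,0,0],[0,0,0,0],[0,0,0,0]]]}}

```text
clock: 9.2
eef_pos: [0.583, 0.1619, 0.0237]
tool_rot: [1.0, 0.0, -0.002, -0.001]
ft_force: [-0.5, 0.1, -0.4]
grip_width: 0.0214
```

```bash
python3 p.py .5815 .1613 .0235 0 1
```

```text
t 9.2 pos [0.583  0.1619 0.0237] yaw 0.05 tilt 0.23 j6 1.84 w 0.0214 F [-0.5  0.1 -0.4]
[-0.0015, 0.0006, 0.0002, 0.05],
```

Request:
{"method": "send_rows", "body": {"increments": [[[0,0,0,0],[0,0,0,0],[0,0,0,0],[0,0,0,0],[0,0,-0.005,0],[0,0,-0.012,0],[0,0,-0.02,0],[0,0,-0.025,0]]], "hand": -1}}

```text
clock: 10.0
eef_pos: [0.5805, 0.161, 0.0855]
tool_rot: [1.0, 0.0, -0.006, 0.0]
ft_force: [0.0, -0.8, -0.5]
grip_width: 0.0851
```

```bash
python3 p.py .442 .1568 .16 0 8
```

```text
t 10.0 pos [0.5805 0.161  0.0855] yaw 0.04 tilt 0.63 j6 1.84 w 0.0851 F [ 0.  -0.8 -0.5]
[-0.0173, 0.0005, -0.0093, 0.01], [-0.0173, 0.0005, -0.0093, 0.01], [-0.0173, 0.0005, -0.0093, 0.01], [-0.0173, 0.0005, -0.0093, 0.01], [-0.0173, 0.0005, -0.0093, 0.01], [-0.0173, 0.0005, -0.0093, 0.01], [-0.0173, 0.0005, -0.0093, 0.01], [-0.0173, 0.0005, -0.0093, 0.01]
```

Request:
{"method": "send_rows", "body": {"increments": [[[-0.004,0,-0.02,0],[-0.014,0,-0.018,0],[-0.022,0.001,-0.01,0],[-0.026,0.001,0,0],[-0.026,0.001,0,0],[-0.02,0.001,0,0],[-0.012,0,0,0],[-0.004,0,0,0]]]}}

```text
clock: 10.8
eef_pos: [0.4547, 0.1582, 0.1503]
tool_rot: [1.0, -0.0, 0.005, -0.003]
ft_force: [-0.5, 0.1, 0.9]
grip_width: 0.0856
```

```bash
python3 - <<'E'
from fit import *
c=cam('side');np.savez('s6.npz',**c)
cv2.imwrite('pics/s6c.png',cv2.resize(c['image'][200:350,200:400,::-1],None,fx=3,fy=3))
E
python3 p.py .442 .1568 .078 0 8
```

```text
t 10.8 pos [0.4548 0.1583 0.1504] yaw -0.01 tilt 0.73 j6 1.90 w 0.0854 F [-0.9 -0.1 -0.9]
[-0.0016, 0.0002, 0.009, -0.0], [-0.0016, 0.0002, 0.009, -0.0], [-0.0016, 0.0002, 0.009, -0.0], [-0.0016, 0.0002, 0.009, -0.0], [-0.0016, 0.0002, 0.009, -0.0], [-0.0016, 0.0002, 0.009, -0.0], [-0.0016, 0.0002, 0.009, -0.0], [-0.0016, 0.0002, 0.009, -0.0]
```

View pics/s6c.png

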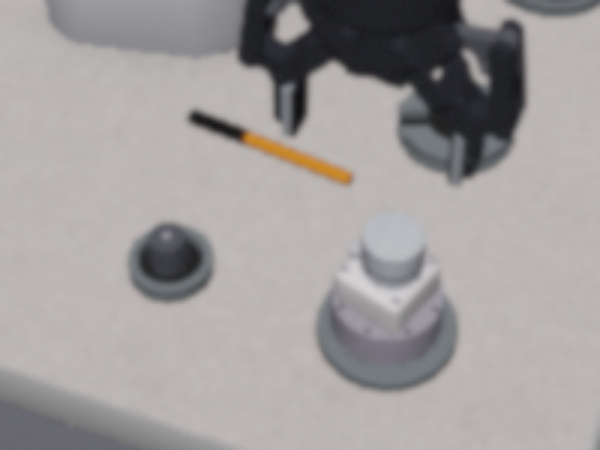

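```bash
python3 - <<'E'
from fit import *
c=dict(np.load('s6.npz'));W=cloud(c)
def fitc(P,r):
    f=lambda p:np.hypot(P[:,0]-p[0],P[:,1]-p[1])-r
    s=optimize.least_squares(f,P.mean(0),loss='soft_l1',f_scale=.001);return s.x.round(4),np.abs(s.fun).mean().round(4)
for ctr,z,r in(((.441,.159),.088,.018),((.58,.163),.032,.012)):
    m=top_pts(W,ctr,.03,z,.004);P=W[m][:,:2];hp=P[cv2.convexHull((P*1e4).astype(np.float32),returnPoints=False)[:,0]]
    print(m.sum(),P.mean(0),fitc(hp,r))
cc=np.array([.4405,.1588])
d=W[...,:2]-cc;r=np.hypot(d[...,0],d[...,1])
m=(r>.0195)&(r<.03)&(W[...,2]>.0655)&(W[...,2]<.074)&(d[...,0]>0)
q=W[m];print(q.round(4).tolist(),np.degrees(np.arctan2(q[:,1]-cc[1],q[:,0]-cc[0])).mean())
E
```

```text
309 [0.44043847 0.16029377] (array([0.4408, 0.1588]), np.float64(0.0005))
120 [0.58090392 0.16478768] (array([0.5813, 0.1643]), np.float64(0.0006))
[[0.4652, 0.1544, 0.0701], [0.4658, 0.1574, 0.0706], [0.4649, 0.155, 0.0682], [0.4629, 0.1555, 0.0697], [0.4606, 0.157, 0.0724], [0.4654, 0.1585, 0.0693], [0.464, 0.1573, 0.0687], [0.4612, 0.1604, 0.0733], [0.4608, 0.1564, 0.069], [0.4664, 0.1606, 0.0686], [0.4645, 0.1609, 0.0698], [0.4627, 0.161, 0.0707], [0.4611, 0.1604, 0.0708], [0.4657, 0.1623, 0.0683], [0.464, 0.1622, 0.0689], [0.4625, 0.1614, 0.0687], [0.4603, 0.1624, 0.0707], [0.4638, 0.1627, 0.067], [0.4616, 0.1637, 0.0691], [0.4607, 0.1613, 0.0667], [0.4588, 0.1759, 0.066], [0.4405, 0.1819, 0.0656]] 7.847823789964095
```

Request:
{"method": "send_rows", "body": {"increments": [[[-0.003,0,0.005,0],[-0.003,0,0.01,0],[-0.001,0,0.012,0],[0,0,0.012,0],[0,0,0.009,0],[0,0,0.005,0],[0,0,0.002,0],[0,0,0,0]]]}}

```text
clock: 11.65
eef_pos: [0.451, 0.1589, 0.0907]
tool_rot: [1.0, -0.001, 0.006, -0.003]
ft_force: [0.3, 0.3, -0.6]
grip_width: 0.0851
```

```bash
python3 p.py .442 .1568 .084 0 1
```

```text
t 11.7 pos [0.451  0.1589 0.0907] yaw -0.08 tilt 0.80 j6 1.91 w 0.0851 F [ 0.3  0.3 -0.6]
[-0.009, 0.0021, 0.0067, -0.08],
```

Request:
{"method": "send_rows", "body": {"increments": [[[-0.003,0.001,0.003,0],[-0.003,0.001,0.003,0],[-0.001,0,0.001,0],[0,0,0,0],[0,0,0,0],[0,0,0,0],[0,0,0,0],[0,0,0,0]]]}}

```text
clock: 12.45
eef_pos: [0.4448, 0.1572, 0.0848]
tool_rot: [1.0, -0.001, 0.008, -0.004]
ft_force: [0.5, 0.3, -0.5]
grip_width: 0.0856
```

```bash
python3 p.py .442 .1568 .082 0 1
```

```text
t 12.4 pos [0.4448 0.1572 0.0848] yaw -0.09 tilt 1.02 j6 1.91 w 0.0856 F [ 0.5  0.3 -0.5]
[-0.0028, 0.0004, 0.0028, -0.09],
```

Request:
{"method": "send_rows", "body": {"increments": [[[-0.002,0,0.001,0],[-0.001,0,0.001,0],[0,0,0,0],[0,0,0,0],[0,0,0,0],[0,0,0,0],[0,0,0,0],[0,0,0,0]]]}}

```text
clock: 13.25
eef_pos: [0.4416, 0.1573, 0.0825]
tool_rot: [1.0, -0.001, 0.008, -0.004]
ft_force: [0.6, 0.1, -0.3]
grip_width: 0.0856
```

```bash
python3 p.py .442 .1568 .082 0 1
```

```text
t 13.2 pos [0.4416 0.1573 0.0825] yaw -0.08 tilt 1.02 j6 1.91 w 0.0856 F [ 0.6  0.1 -0.3]
[0.0004, 0.0005, 0.0005, -0.08],
```

Request:
{"method": "send_rows", "body": {"increments": [[[0,0,0,0],[0,0,0,0],[0,0,0,0],[0,0,0,0],[0,0,0,0],[0,0,0,0],[0,0,0,0],[0,0,0,0]]], "hand": 1}}

```text
clock: 14.05
eef_pos: [0.442, 0.1574, 0.083]
tool_rot: [1.0, -0.001, 0.008, -0.004]
ft_force: [0.3, 0.1, 1.0]
grip_width: 0.0338
```

Request:
{"method": "send_rows", "body": {"increments": [[[0,0,-0.002,0],[0,0,-0.004,0],[0,0,-0.008,0],[0,0,-0.012,0],[0,0,-0.012,0],[0,0,-0.008,0],[0,0,-0.003,0],[0,0,0,0]]]}}

```text
clock: 14.85
eef_pos: [0.4405, 0.1568, 0.1354]
tool_rot: [1.0, -0.001, 0.008, -0.004]
ft_force: [0.1, -0.2, -1.7]
grip_width: 0.0339
```

```bash
python3 - <<'E'
from fit import *
c=cam('side');np.savez('s7.npz',**c)
cv2.imwrite('pics/s7c.png',cv2.resize(c['image'][180:330,230:430,::-1],None,fx=3.5,fy=3.5))
E
python3 p.py .4563 -.0135 .13 17 8
```

```text
t 14.9 pos [0.4404 0.1567 0.1352] yaw -0.08 tilt 0.98 j6 1.91 w 0.0338 F [-0.2  0.1 -0.3]
[0.002, 0.0213, 0.0006, -2.14], [0.0012, 0.0213, 0.0006, -2.14], [0.0004, 0.0214, 0.0006, -2.14], [-0.0004, 0.0214, 0.0006, -2.14], [-0.0012, 0.0213, 0.0006, -2.14], [-0.002, 0.0213, 0.0006, -2.14], [-0.0027, 0.0212, 0.0006, -2.14], [-0.0035, 0.0211, 0.0006, -2.14]
```

View pics/s7c.png

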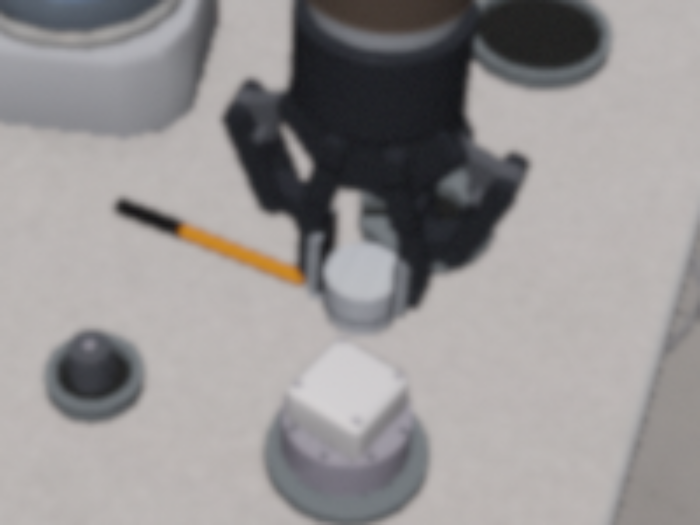

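```bash
cat > slot.py <<'E'
from fit import *
def proj(c,P):
    K=np.array(c['camera_matrix']);q=(P-np.array(c['eye']))@R.from_quat(c['rotation']).as_matrix()
    return np.c_[q[:,0]/q[:,2]*K[0,0]+K[0,2],q[:,1]/q[:,2]*K[1,1]+K[1,2]]
def poly(cx,cy,a,z):
    h0=np.arcsin(.007/.021);t=np.linspace(h0,2*np.pi-h0,80)
    L=np.c_[.021*np.cos(t),.021*np.sin(t)]
    L=np.r_[[[.0396,.007]],L,[[.0396,-.007]]]
    c,s=np.cos(a),np.sin(a);return np.c_[cx+c*L[:,0]-s*L[:,1],cy+s*L[:,0]+c*L[:,1],np.full(len(L),z)]
S=8
for n,x0 in(('top',(.4577,-.0136)),('side',(.4549,-.0115))):
    c=dict(np.load(n+'0.npz'));u0,v0=proj(c,np.array([[*x0,.01]]))[0].astype(int)-28
    im=cv2.cvtColor(c['image'],cv2.COLOR_RGB2GRAY)[v0:v0+56,u0:u0+56].astype(np.float32)
    def mask(p):
        M=np.full((56*S,56*S),255,np.uint8)
        for z in(.006,.014):
            m=np.zeros_like(M);q=(proj(c,poly(p[0],p[1],p[2],z))-[u0-.5,v0-.5])*S
            cv2.fillPoly(m,[q.round().astype(np.int32)],255);M&=m
        return cv2.GaussianBlur(cv2.resize(M,(56,56),interpolation=cv2.INTER_AREA).astype(np.float32)/255,(0,0),.8)
    yy,xx=np.mgrid[:56,:56];cp=proj(c,np.array([[*x0,.012]]))[0]-[u0,v0]
    w=(np.hypot(xx-cp[0],yy-cp[1])<(17 if n=='top' else 17)).astype(float)
    def cost(p):
        m=mask((p[0]/1000,p[1]/1000,np.radians(p[2])))
        A=np.c_[m.ravel(),np.ones(m.size)];ww=w.ravel();b,*_=np.linalg.lstsq(A*ww[:,None],im.ravel()*ww,rcond=None)
        return (((A@b-im.ravel())*ww)**2).sum()
    best=min((optimize.minimize(cost,[x0[0]*1000,x0[1]*1000,a],method='Nelder-Mead',options=dict(initial_simplex=[[x0[0]*1000,x0[1]*1000,a],[x0[0]*1000+3,x0[1]*1000,a],[x0[0]*1000,x0[1]*1000+3,a],[x0[0]*1000,x0[1]*1000,a+8]])) for a in(8,16,24)),key=lambda r:r.fun)
    print(n,best.x.round(2),best.fun)
E
python3 slot.py
```

```text
top [457.03 -14.15  22.52] 35569.02807723965
side [455.43 -16.03  21.45] 190503.55538415114
```

```bash
python3 p.py .456 -.0138 .12 21.7 8
```

```text
t 14.9 pos [0.4404 0.1567 0.1352] yaw -0.08 tilt 0.98 j6 1.91 w 0.0338 F [-0.2  0.1 -0.3]
[0.002, 0.0213, 0.0019, -2.72], [0.001, 0.0214, 0.0019, -2.72], [-0.0, 0.0214, 0.0019, -2.72], [-0.0011, 0.0214, 0.0019, -2.72], [-0.0021, 0.0213, 0.0019, -2.72], [-0.0031, 0.0212, 0.0019, -2.72], [-0.0041, 0.021, 0.0019, -2.72], [-0.0051, 0.0208, 0.0019, -2.72]
```

Request:
{"method": "send_rows", "body": {"increments": [[[0.001,0.008,0,-1.5],[0.002,0.018,0.001,-3.0],[0.001,0.028,0.002,-4.0],[-0.001,0.033,0.002,-4.0],[-0.003,0.033,0.002,-4.0],[-0.004,0.028,0.002,-3.0],[-0.004,0.016,0.002,-1.5],[-0.002,0.006,0,-0.5]]]}}

```text
clock: 15.7
eef_pos: [0.4607, -0.0179, 0.1185]
tool_rot: [0.981, 0.196, 0.005, -0.003]
ft_force: [-0.0, 0.9, -1.0]
grip_width: 0.0336
```

```bash
python3 p.py .456 -.0138 .06 21.7 8
```

```text
t 15.7 pos [ 0.4607 -0.0179  0.1185] yaw 22.60 tilt 0.66 j6 1.13 w 0.0336 F [-0.   0.9 -1. ]
[-0.0004, -0.0007, 0.0073, 0.11], [-0.0004, -0.0007, 0.0073, 0.11], [-0.0004, -0.0007, 0.0073, 0.11], [-0.0004, -0.0007, 0.0073, 0.11], [-0.0004, -0.0007, 0.0073, 0.11], [-0.0004, -0.0007, 0.0073, 0.11], [-0.0004, -0.0007, 0.0073, 0.11], [-0.0004, -0.0007, 0.0073, 0.11]
```

Request:
{"method": "send_rows", "body": {"increments": [[[-0.001,-0.002,0.004,0.5],[-0.001,-0.001,0.008,0],[0,0,0.012,0],[0,0,0.012,0],[0,0,0.009,0],[0,0,0.005,0],[0,0,0.002,0],[0,0,0,0]]]}}

```text
clock: 16.5
eef_pos: [0.4556, -0.0103, 0.0614]
tool_rot: [0.981, 0.193, 0.003, -0.004]
ft_force: [0.2, 0.5, -1.2]
grip_width: 0.0336
```

```bash
python3 - <<'E'
from fit import *
for n in('side','top'):
    c=cam(n);np.savez(n[0]+'8.npz',**c)
    a=(200,290,300,420) if n=='side' else (195,265,255,345)
    cv2.imwrite(f'pics/{n[0]}8c.png',cv2.resize(c['image'][a[0]:a[1],a[2]:a[3],::-1],None,fx=6,fy=6,interpolation=cv2.INTER_CUBIC))
E
python3 p.py .456 -.0138 .05 21.7 1
```

```text
t 16.6 pos [ 0.456  -0.0105  0.0619] yaw 22.26 tilt 0.66 j6 1.15 w 0.0338 F [ 0.5 -0.5 -1.4]
[-0.0013, 0.0031, 0.0119, 0.56],
```

View pics/s8c.png

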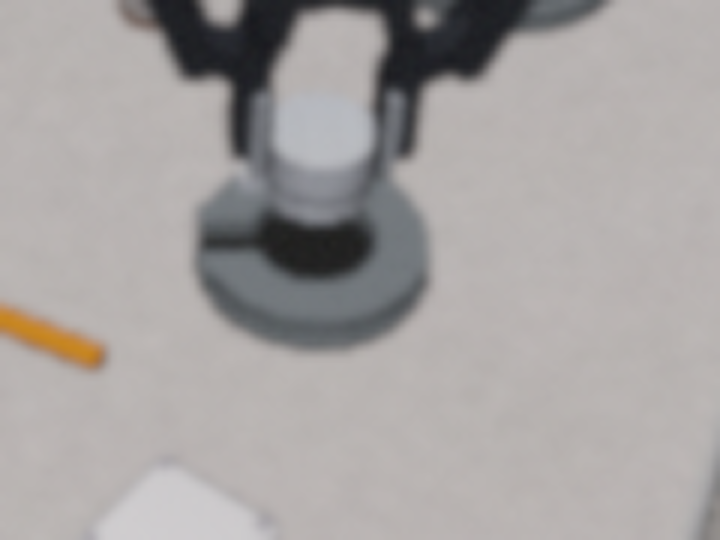

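View pics/t8c.png

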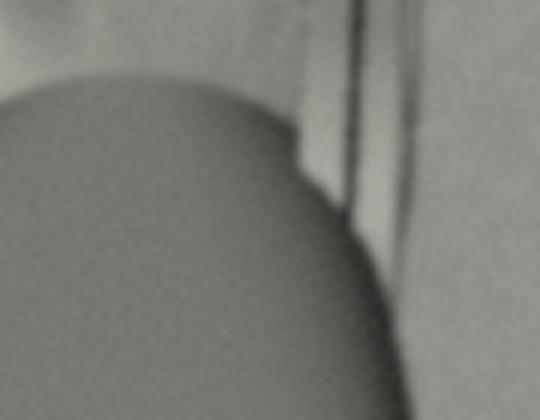

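```bash
python3 - <<'E'
from fit import *
c=dict(np.load('s8.npz'));W=cloud(c)
def fitc(P,r):
    f=lambda p:np.hypot(P[:,0]-p[0],P[:,1]-p[1])-r
    s=optimize.least_squares(f,P.mean(0),loss='soft_l1',f_scale=.001);return s.x.round(4),np.abs(s.fun).mean().round(4)
g=cv2.cvtColor(c['image'],cv2.COLOR_RGB2GRAY)
for z in(.063,.065,.067):
    m=top_pts(W,(.4545,-.011),.022,z,.004)&(g>120);P=W[m][:,:2];hp=P[cv2.convexHull((P*1e4).astype(np.float32),returnPoints=False)[:,0]]
    print(z,m.sum(),P.mean(0),np.ptp(P,axis=0),fitc(hp,.018))
cc=fitc(hp,.018)[0]
d=W[...,:2]-cc;r=np.hypot(d[...,0],d[...,1])
m=(r>.0195)&(r<.029)&(W[...,2]>.03)&(W[...,2]<.0535)&(d[...,0]>.01)&(d[...,1]>-.01)&(g>110)
for v,u in np.argwhere(m): print(u,v,W[v,u].round(4),g[v,u],np.degrees(np.arctan2(d[v,u,1],d[v,u,0])).round(0))
E
```

```text
0.063 83 [ 0.45194706 -0.00192427] [0.0310045  0.03867705] (array([ 0.4541, -0.0088]), np.float64(0.0012))
0.065 179 [ 0.45325091 -0.00663824] [0.03280991 0.03867705] (array([ 0.4536, -0.0085]), np.float64(0.0009))
0.067 195 [ 0.45294117 -0.00734145] [0.03280991 0.03732435] (array([ 0.4535, -0.0088]), np.float64(0.0009))
340 227 [ 0.4787 -0.0057  0.046 ] 153 7.0
340 228 [ 0.4774 -0.0017  0.0475] 164 17.0
340 229 [0.4762 0.0022 0.0487] 159 26.0
340 230 [0.4755 0.004  0.0478] 148 30.0
341 230 [0.4743 0.0014 0.0459] 147 26.0
342 230 [ 0.4726 -0.      0.0452] 140 25.0
343 230 [0.4699 0.0025 0.0485] 132 35.0
340 231 [0.4758 0.0026 0.0437] 138 27.0
341 231 [0.4742 0.001  0.0428] 141 25.0
342 231 [0.4725 0.     0.0426] 139 25.0
```

Request:
{"method": "send_rows", "body": {"increments": [[[-0.001,0.001,0.003,0.3],[-0.0005,0.001,0.005,0.2],[0,0.0005,0.005,0],[0,0,0.004,0],[0,0,0.002,0],[0,0,0,0],[0,0,0,0],[0,0,0,0]]]}}

```text
clock: 17.4
eef_pos: [0.4567, -0.0139, 0.0422]
tool_rot: [0.982, 0.188, 0.005, -0.004]
ft_force: [-0.5, 0.1, -0.6]
grip_width: 0.0336
```

```bash
python3 p.py .4563 -.0135 .0275 21.7 1
```

```text
t 17.4 pos [ 0.4567 -0.0139  0.0422] yaw 21.66 tilt 0.74 j6 1.16 w 0.0336 F [-0.5  0.1 -0.6]
[-0.0003, -0.0005, 0.0147, -0.04],
```

Position on target. Lower gently.

Request:
{"method": "send_rows", "body": {"increments": [[[0,0,0.002,0],[0,0,0.003,0],[0,0,0.003,0],[0,0,0.002,0],[0,0,0.001,0],[0,0,0.001,0],[0,0,0,0],[0,0,0,0]]]}}

```text
clock: 18.2
eef_pos: [0.4571, -0.0137, 0.0293]
tool_rot: [0.982, 0.188, 0.005, -0.004]
ft_force: [0.1, 0.7, -0.9]
grip_width: 0.0337
```

```bash
python3 p.py .4563 -.0135 .0275 21.7 1
```

```text
t 18.2 pos [ 0.4571 -0.0137  0.0293] yaw 21.67 tilt 0.76 j6 1.16 w 0.0337 F [ 0.1  0.7 -0.9]
[-0.0007, -0.0005, 0.0018, -0.03],
```

Request:
{"method": "send_rows", "body": {"increments": [[[0,0,0.001,0],[0,0,0.0005,0],[0,0,0,0],[0,0,0,0],[0,0,0,0],[0,0,0,0],[0,0,0,0],[0,0,0,0]]]}}

```text
clock: 19.0
eef_pos: [0.4575, -0.0137, 0.028]
tool_rot: [0.982, 0.188, 0.006, -0.004]
ft_force: [0.1, 0.5, -1.4]
grip_width: 0.0335
```

```bash
python3 - <<'E'
from fit import *
c=cam('side');np.savez('s9.npz',**c)
cv2.imwrite('pics/s9c.png',cv2.resize(c['image'][200:290,300:420,::-1],None,fx=6,fy=6,interpolation=cv2.INTER_CUBIC))
E
python3 p.py .4563 -.0135 .0275 21.7 1
```

```text
t 19.1 pos [ 0.4575 -0.0137  0.028 ] yaw 21.67 tilt 0.79 j6 1.16 w 0.0341 F [-0.6 -0.2 -1.7]
[-0.001, -0.0006, 0.0005, -0.03],
```

View pics/s9c.png

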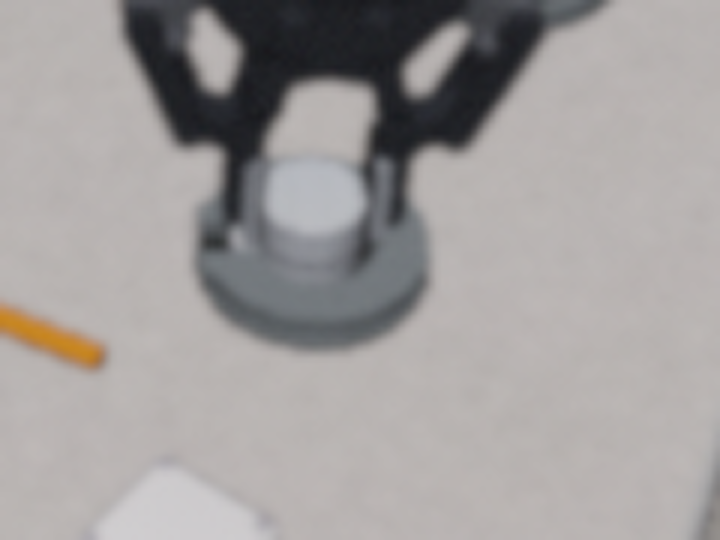

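Lug (zoomed ~(237,238)) sits in the slot. Release and rise.

Request:
{"method": "send_rows", "body": {"increments": [[[0,0,0,0],[0,0,0,0],[0,0,0,0],[0,0,0,0],[0,0,-0.004,0],[0,0,-0.01,0],[0,0,-0.02,0],[0,0,-0.025,0]]], "hand": -1}}

```text
clock: 19.85
eef_pos: [0.4544, -0.0141, 0.0876]
tool_rot: [0.982, 0.188, 0.003, -0.005]
ft_force: [0.2, 0.3, 0.2]
grip_width: 0.085
```

```bash
python3 p.py .4437 .1575 .11 -16.7 16
```

```text
t 19.9 pos [ 0.4544 -0.0141  0.0876] yaw 21.68 tilt 0.61 j6 1.15 w 0.0850 F [0.2 0.3 0.2]
[0.0033, -0.0102, -0.0014, 2.4], [0.0029, -0.0103, -0.0014, 2.4], [0.0025, -0.0105, -0.0014, 2.4], [0.002, -0.0106, -0.0014, 2.4], [0.0016, -0.0106, -0.0014, 2.4], [0.0011, -0.0107, -0.0014, 2.4], [0.0007, -0.0107, -0.0014, 2.4], [0.0002, -0.0107, -0.0014, 2.4]
[-0.0002, -0.0107, -0.0014, 2.4], [-0.0007, -0.0107, -0.0014, 2.4], [-0.0011, -0.0107, -0.0014, 2.4], [-0.0015, -0.0106, -0.0014, 2.4], [-0.002, -0.0106, -0.0014, 2.4], [-0.0024, -0.0105, -0.0014, 2.4], [-0.0029, -0.0104, -0.0014, 2.4], [-0.0033, -0.0102, -0.0014, 2.4]
```

Request:
{"method": "send_rows", "body": {"increments": [[[0.003,-0.008,-0.008,2.0],[0.006,-0.018,-0.006,4.0],[0.007,-0.027,0,6.5],[0.004,-0.031,0,7.5],[0.0,-0.031,0,7.5],[-0.003,-0.027,0,6.0],[-0.004,-0.017,0,3.5],[-0.002,-0.006,0,1.0]]]}}

```text
clock: 20.65
eef_pos: [0.4581, 0.1597, 0.1164]
tool_rot: [0.987, -0.158, 0.01, -0.008]
ft_force: [0.3, -0.6, -0.2]
grip_width: 0.0853
```

```bash
python3 - <<'E'
from fit import *
c=cam('side');np.savez('s10.npz',**c)
cv2.imwrite('pics/s10c.png',cv2.resize(c['image'][180:330,230:430,::-1],None,fx=3.5,fy=3.5))
W=cloud(c)
m=top_pts(W,(.441,.160),.05,.062,.0035);P=W[m][:,:2];print(cv2.minAreaRect((P*1000).astype(np.float32)))
E
python3 p.py .4437 .1575 .06 -16.7 8
```

```text
((442.5971984863281, 160.1046142578125), (46.50286865234375, 44.87436294555664), 72.29019927978516)
t 20.7 pos [0.4582 0.1601 0.1165] yaw -18.19 tilt 1.46 j6 2.22 w 0.0857 F [-0.1  0.8 -0.2]
[-0.0016, 0.0009, 0.0071, -0.19], [-0.0016, 0.0009, 0.0071, -0.19], [-0.0016, 0.0009, 0.0071, -0.19], [-0.0016, 0.0009, 0.0071, -0.19], [-0.0016, 0.0009, 0.0071, -0.19], [-0.0016, 0.0009, 0.0071, -0.19], [-0.0016, 0.0008, 0.0071, -0.19], [-0.0016, 0.0008, 0.0071, -0.19]
```

View pics/s10c.png

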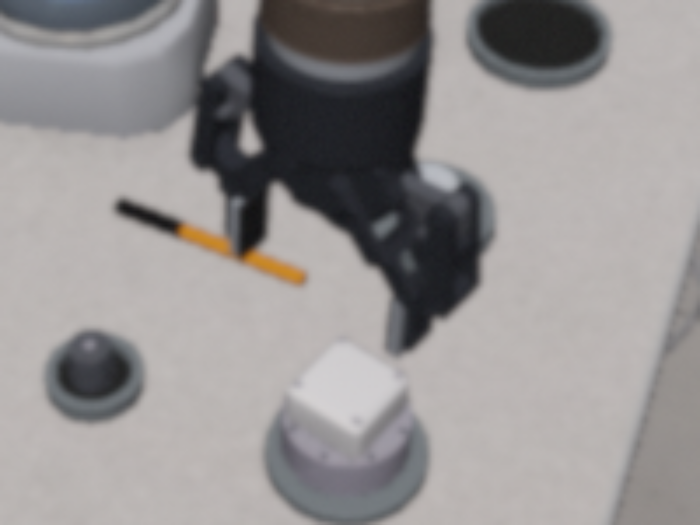

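Request:
{"method": "send_rows", "body": {"increments": [[[-0.005,0.002,0.002,-0.6],[-0.005,0.002,0.005,-0.4],[-0.003,0.001,0.008,0],[0,0,0.01,0],[0,0,0.01,0],[0,0,0.008,0],[0,0,0.004,0],[0,0,0.001,0]]]}}

```text
clock: 21.5
eef_pos: [0.4431, 0.1573, 0.0642]
tool_rot: [0.989, -0.149, 0.009, -0.007]
ft_force: [0.7, 0.1, 0.3]
grip_width: 0.0854
```

```bash
python3 p.py .444 .158 .054 -17 1
```

```text
t 21.5 pos [0.4431 0.1573 0.0642] yaw -17.18 tilt 1.34 j6 2.21 w 0.0854 F [0.7 0.1 0.3]
[0.0007, -0.001, 0.0102, -0.18],
```

Request:
{"method": "send_rows", "body": {"increments": [[[0.001,-0.001,0.002,0],[0,0,0.003,0],[0,0,0.003,0],[0,0,0.001,0],[0,0,0,0],[0,0,0,0],[0,0,0,0],[0,0,0,0]]]}}

```text
clock: 22.3
eef_pos: [0.4458, 0.1585, 0.0552]
tool_rot: [0.989, -0.149, 0.01, -0.008]
ft_force: [-0.0, -0.4, 1.5]
grip_width: 0.0855
```

```bash
python3 p.py .444 .158 .054 -17 1
```

```text
t 22.3 pos [0.4458 0.1585 0.0552] yaw -17.18 tilt 1.45 j6 2.21 w 0.0855 F [-0.  -0.4  1.5]
[-0.0016, 0.001, 0.0012, -0.18],
```

Request:
{"method": "send_rows", "body": {"increments": [[[-0.0015,0.001,0.001,0],[0,0,0,0],[0,0,0,0],[0,0,0,0],[0,0,0,0],[0,0,0,0],[0,0,0,0],[0,0,0,0]]], "hand": 1}}

```text
clock: 23.1
eef_pos: [0.4443, 0.1581, 0.0547]
tool_rot: [0.989, -0.149, 0.011, -0.008]
ft_force: [-0.9, 0.6, 0.3]
grip_width: 0.0447
```

Request:
{"method": "send_rows", "body": {"increments": [[[0,0,0,0],[0,0,-0.002,0],[0,0,-0.005,0],[0,0,-0.012,0],[0,0,-0.02,0],[0,0,-0.028,0],[0,0,-0.03,0],[0,0,-0.03,0]]]}}

```text
clock: 23.9
eef_pos: [0.4361, 0.1546, 0.1811]
tool_rot: [0.989, -0.149, 0.004, -0.004]
ft_force: [0.5, 1.1, -0.4]
grip_width: 0.0445
```

```bash
python3 - <<'E'
from fit import *
c=cam('side');np.savez('s11.npz',**c)
cv2.imwrite('pics/s11c.png',cv2.resize(c['image'][130:330,230:430,::-1],None,fx=3,fy=3))
E
python3 p.py .54 -.1 .20 0 8
```

```text
t 23.9 pos [0.4389 0.1556 0.1864] yaw -17.18 tilt 1.12 j6 2.21 w 0.0446 F [1.2 1.  1.6]
[0.0215, 0.0268, -0.0017, -2.15], [0.0205, 0.0276, -0.0017, -2.15], [0.0194, 0.0283, -0.0017, -2.15], [0.0184, 0.029, -0.0017, -2.15], [0.0173, 0.0297, -0.0017, -2.15], [0.0161, 0.0303, -0.0017, -2.15], [0.015, 0.0309, -0.0017, -2.15], [0.0138, 0.0315, -0.0017, -2.15]
```

View pics/s11c.png

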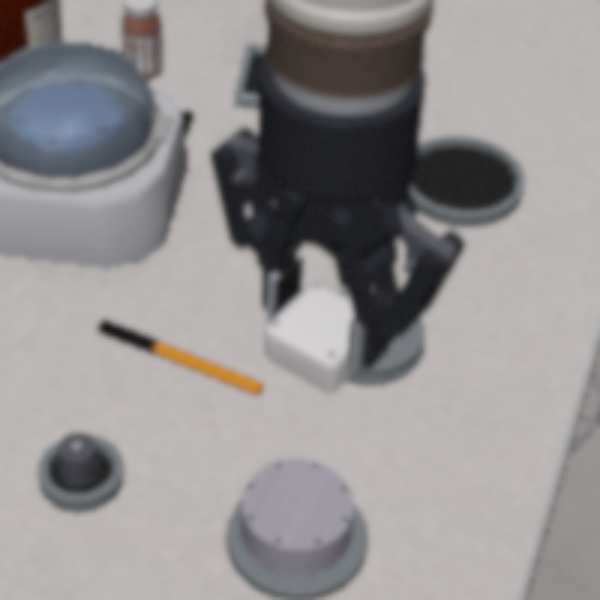

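```bash
python3 p.py .6052 -.266 .19 13.6 16
```

```text
t 23.9 pos [0.4389 0.1556 0.1864] yaw -17.18 tilt 1.12 j6 2.21 w 0.0446 F [1.2 1.  1.6]
[0.0177, 0.0221, -0.0002, -1.92], [0.017, 0.0227, -0.0002, -1.92], [0.0162, 0.0232, -0.0002, -1.92], [0.0154, 0.0238, -0.0002, -1.92], [0.0146, 0.0243, -0.0002, -1.92], [0.0138, 0.0248, -0.0002, -1.92], [0.0129, 0.0252, -0.0002, -1.92], [0.0121, 0.0256, -0.0002, -1.92]
[0.0112, 0.026, -0.0002, -1.92], [0.0103, 0.0264, -0.0002, -1.92], [0.0094, 0.0267, -0.0002, -1.92], [0.0085, 0.027, -0.0002, -1.92], [0.0076, 0.0273, -0.0002, -1.92], [0.0067, 0.0275, -0.0002, -1.92], [0.0058, 0.0277, -0.0002, -1.92], [0.0048, 0.0279, -0.0002, -1.92]
```

Request:
{"method": "send_rows", "body": {"increments": [[[0.008,0.01,0,-1.0],[0.015,0.019,0,-1.9],[0.016,0.023,0,-1.9],[0.015,0.024,0,-1.9],[0.015,0.024,0,-1.9],[0.014,0.025,0,-1.9],[0.013,0.025,0,-1.9],[0.012,0.026,0,-1.9]]]}}

```text
clock: 24.75
eef_pos: [0.5163, -0.0403, 0.1901]
tool_rot: [1.0, -0.016, 0.012, -0.007]
ft_force: [-0.0, 0.1, -2.5]
grip_width: 0.0444
```

```bash
python3 p.py .6052 -.266 .18 13.6 8
```

```text
t 24.8 pos [ 0.5163 -0.0403  0.1901] yaw -1.79 tilt 1.57 j6 1.52 w 0.0444 F [-0.   0.1 -2.5]
[0.012, 0.0279, 0.0013, -1.92], [0.011, 0.0282, 0.0013, -1.92], [0.0101, 0.0286, 0.0013, -1.92], [0.0091, 0.0289, 0.0013, -1.92], [0.0082, 0.0292, 0.0013, -1.92], [0.0072, 0.0295, 0.0013, -1.92], [0.0062, 0.0297, 0.0013, -1.92], [0.0052, 0.0299, 0.0013, -1.92]
```

Request:
{"method": "send_rows", "body": {"increments": [[[0.013,0.03,0,-2.0],[0.012,0.031,0,-2.0],[0.012,0.032,0.001,-2.0],[0.01,0.032,0.001,-2.0],[0.009,0.032,0.001,-2.0],[0.006,0.026,0.001,-2.0],[0.004,0.017,0,-1.5],[0.002,0.007,0,-1]]]}}

```text
clock: 25.55
eef_pos: [0.6004, -0.2536, 0.1827]
tool_rot: [0.993, 0.114, 0.011, -0.006]
ft_force: [-0.9, 0.6, -1.6]
grip_width: 0.0443
```

```bash
python3 p.py .6052 -.266 .06 13.6 8
```

```text
t 25.6 pos [ 0.6004 -0.2536  0.1827] yaw 13.13 tilt 1.43 j6 0.93 w 0.0443 F [-0.9  0.6 -1.6]
[0.0002, 0.0016, 0.0153, -0.06], [0.0002, 0.0016, 0.0153, -0.06], [0.0002, 0.0016, 0.0153, -0.06], [0.0002, 0.0016, 0.0153, -0.06], [0.0002, 0.0016, 0.0153, -0.06], [0.0002, 0.0016, 0.0153, -0.06], [0.0002, 0.0016, 0.0153, -0.06], [0.0002, 0.0016, 0.0153, -0.06]
```

Request:
{"method": "send_rows", "body": {"increments": [[[0.002,0.006,0.008,-0.3],[0.002,0.005,0.018,-0.2],[0.001,0.002,0.022,0],[0,0,0.022,0],[0,0,0.018,0],[0,0,0.012,0],[0,0,0.006,0],[0,0,0.002,0]]]}}

```text
clock: 26.35
eef_pos: [0.6099, -0.2592, 0.0681]
tool_rot: [0.993, 0.121, 0.01, -0.008]
ft_force: [0.1, 0.0, -1.5]
grip_width: 0.0446
```

```bash
python3 - <<'E'
from fit import *
for n in('side','top'):
    c=cam(n);np.savez(n[0]+'12.npz',**c)
    a=(80,210,260,400) if n=='side' else (110,230,340,480)
    cv2.imwrite(f'pics/{n[0]}12c.png',cv2.resize(c['image'][a[0]:a[1],a[2]:a[3],::-1],None,fx=4,fy=4,interpolation=cv2.INTER_CUBIC))
E
python3 p.py .6055 -.2665 .0255 13.6 1
```

```text
t 26.4 pos [ 0.6104 -0.2596  0.069 ] yaw 13.85 tilt 1.43 j6 0.92 w 0.0446 F [ 0.   0.3 -1.4]
[-0.0064, 0.0056, 0.0435, 0.25],
```

View pics/s12c.png

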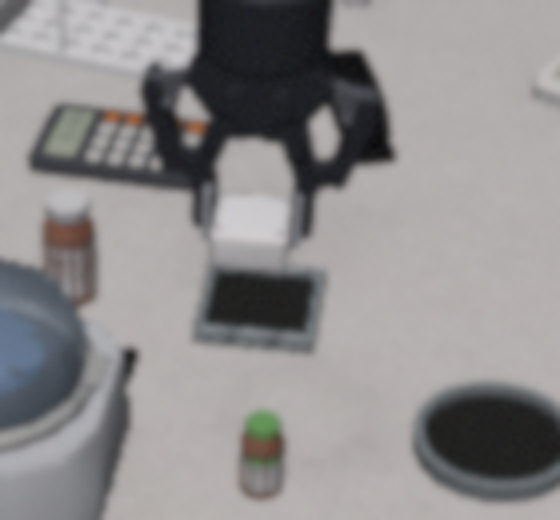

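View pics/t12c.png

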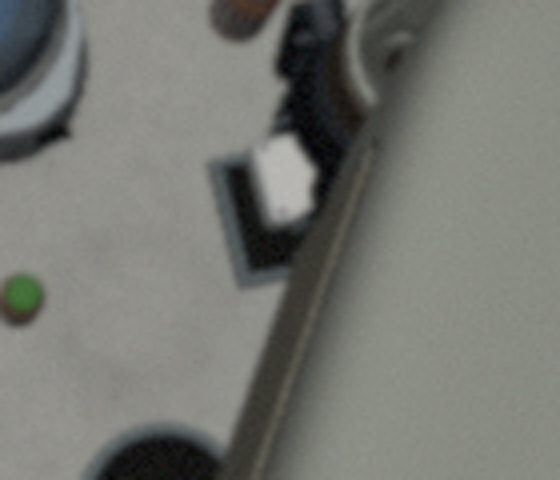

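Request:
{"method": "send_rows", "body": {"increments": [[[-0.002,0.002,0.004,0],[-0.003,0.002,0.008,0],[-0.001,0.001,0.009,0],[0,0,0.007,0],[0,0,0.004,0],[0,0,0.001,0],[0,0,0,0],[0,0,0,0]]]}}

```text
clock: 27.25
eef_pos: [0.6078, -0.2672, 0.0359]
tool_rot: [0.993, 0.12, 0.012, -0.006]
ft_force: [-0.2, 0.2, -0.7]
grip_width: 0.0443
```

```bash
python3 p.py .6055 -.2665 .0255 13.6 1
```

```text
t 27.2 pos [ 0.6078 -0.2672  0.0359] yaw 13.81 tilt 1.58 j6 0.91 w 0.0443 F [-0.2  0.2 -0.7]
[-0.0021, -0.0012, 0.0104, 0.21],
```

Request:
{"method": "send_rows", "body": {"increments": [[[-0.002,-0.0005,0.003,0],[-0.001,0,0.003,0],[0,0,0.002,0],[0,0,0.001,0],[0,0,0,0],[0,0,0,0],[0,0,0,0],[0,0,0,0]]]}}

```text
clock: 28.05
eef_pos: [0.6054, -0.2674, 0.027]
tool_rot: [0.993, 0.12, 0.013, -0.005]
ft_force: [0.2, -0.4, -1.4]
grip_width: 0.0446
```

```bash
python3 p.py .6055 -.2665 .0255 13.6 1
```

```text
t 28.1 pos [ 0.6054 -0.2674  0.027 ] yaw 13.82 tilt 1.64 j6 0.90 w 0.0446 F [ 0.2 -0.4 -1.4]
[0.0003, -0.0008, 0.0015, 0.22],
```

Lower ~1.5 mm, then release and rise.

Request:
{"method": "send_rows", "body": {"increments": [[[0,0,0.001,0],[0,0,0.0005,0],[0,0,0,0],[0,0,0,0],[0,0,0,0],[0,0,0,0],[0,0,0,0],[0,0,0,0]]]}}

```text
clock: 28.85
eef_pos: [0.6057, -0.2674, 0.0256]
tool_rot: [0.993, 0.12, 0.013, -0.005]
ft_force: [-0.6, -0.1, -1.0]
grip_width: 0.0446
```

Request:
{"method": "send_rows", "body": {"increments": [[[0,0,0,0],[0,0,0,0],[0,0,0,0],[0,0,0,0],[0,0,-0.004,0],[0,0,-0.012,0],[0,0,-0.022,0],[0,0,-0.03,0]]], "hand": -1}}

```text
clock: 29.65
eef_pos: [0.6014, -0.2671, 0.093]
tool_rot: [0.993, 0.12, 0.01, -0.007]
ft_force: [-0.0, -0.0, 0.6]
grip_width: 0.0855
```

```bash
python3 - <<'E'
from fit import *
c=cam('side');np.savez('s13.npz',**c)
cv2.imwrite('pics/s13c.png',cv2.resize(c['image'][80:280,260:440,::-1],None,fx=3,fy=3,interpolation=cv2.INTER_CUBIC))
E
python3 p.py .4444 .156 .16 10 16
```

```text
t 29.7 pos [ 0.6047 -0.2688  0.1003] yaw 13.83 tilt 1.76 j6 0.90 w 0.0854 F [ 2.1 -0.3  4.1]
[-0.0034, -0.0282, -0.0037, 0.24], [-0.0035, -0.0282, -0.0037, 0.24], [-0.0036, -0.0281, -0.0037, 0.24], [-0.0037, -0.0281, -0.0037, 0.24], [-0.0039, -0.0281, -0.0037, 0.24], [-0.004, -0.0281, -0.0037, 0.24], [-0.0041, -0.0281, -0.0037, 0.24], [-0.0042, -0.0281, -0.0037, 0.24]
[-0.0043, -0.028, -0.0037, 0.24], [-0.0044, -0.028, -0.0037, 0.24], [-0.0046, -0.028, -0.0037, 0.24], [-0.0047, -0.028, -0.0037, 0.24], [-0.0048, -0.028, -0.0037, 0.24], [-0.0049, -0.028, -0.0037, 0.24], [-0.005, -0.0279, -0.0037, 0.24], [-0.0051, -0.0279, -0.0037, 0.24]
```

View pics/s13c.png

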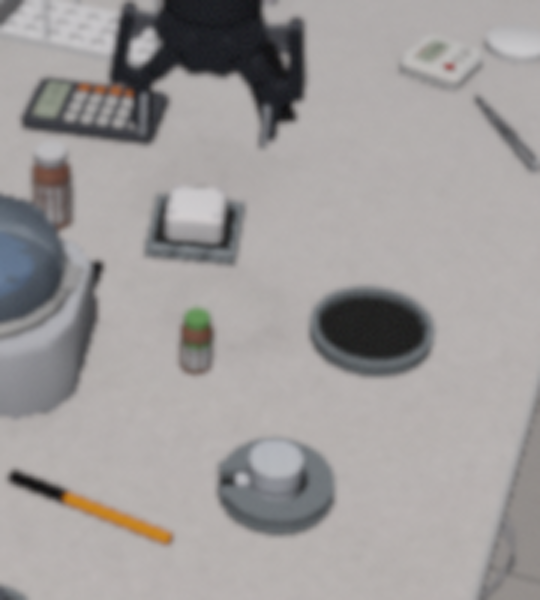

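Request:
{"method": "send_rows", "body": {"increments": [[[-0.012,-0.006,-0.03,0],[-0.014,-0.02,-0.03,0.5],[-0.01,-0.03,-0.01,1.5],[-0.008,-0.034,0,1.8],[-0.005,-0.034,0,1.8],[-0.003,-0.034,0,1.8],[-0.002,-0.034,0,1.8],[-0.002,-0.032,0,1.8]]]}}

```text
clock: 30.5
eef_pos: [0.5135, -0.0605, 0.1838]
tool_rot: [1.0, 0.016, 0.026, -0.002]
ft_force: [1.0, 0.1, -0.3]
grip_width: 0.0852
```

```bash
python3 p.py .4444 .156 .14 0 8
```

```text
t 30.5 pos [ 0.5135 -0.0605  0.1838] yaw 1.88 tilt 2.94 j6 1.41 w 0.0852 F [ 1.   0.1 -0.3]
[-0.0077, -0.0273, 0.0055, 0.24], [-0.0079, -0.0273, 0.0055, 0.24], [-0.008, -0.0273, 0.0055, 0.24], [-0.0081, -0.0272, 0.0055, 0.24], [-0.0082, -0.0272, 0.0055, 0.24], [-0.0083, -0.0272, 0.0055, 0.24], [-0.0084, -0.0271, 0.0055, 0.24], [-0.0085, -0.0271, 0.0055, 0.24]
```

Request:
{"method": "send_rows", "body": {"increments": [[[-0.004,-0.024,0.001,0.2],[-0.006,-0.028,0.002,0.2],[-0.008,-0.03,0.003,0.2],[-0.01,-0.03,0.004,0.2],[-0.012,-0.03,0.004,0.2],[-0.012,-0.026,0.004,0.2],[-0.009,-0.018,0.003,0.2],[-0.003,-0.007,0.002,0]]]}}

```text
clock: 31.3
eef_pos: [0.4469, 0.1421, 0.167]
tool_rot: [0.999, 0.005, 0.035, -0.004]
ft_force: [0.9, -0.3, -0.3]
grip_width: 0.0854
```

```bash
python3 p.py .4444 .156 .10 0 8
```

```text
t 31.3 pos [0.4469 0.1421 0.167 ] yaw 0.61 tilt 4.06 j6 1.88 w 0.0854 F [ 0.9 -0.3 -0.3]
[-0.0003, -0.0017, 0.0084, 0.08], [-0.0003, -0.0017, 0.0084, 0.08], [-0.0003, -0.0017, 0.0084, 0.08], [-0.0003, -0.0017, 0.0084, 0.08], [-0.0003, -0.0017, 0.0084, 0.08], [-0.0003, -0.0017, 0.0084, 0.08], [-0.0003, -0.0017, 0.0084, 0.08], [-0.0003, -0.0017, 0.0084, 0.08]
```

Request:
{"method": "send_rows", "body": {"increments": [[[0.03,0,0,0],[0.03,0,0,0],[0.03,0,0,0],[0,0,0,0],[0,0,0,0],[0,0,0,0],[0,0,0,0],[0,0,0,0]]]}}

```text
clock: 32.1
eef_pos: [0.5381, 0.1419, 0.1765]
tool_rot: [0.999, 0.006, 0.037, -0.004]
ft_force: [-0.3, 0.6, 0.5]
grip_width: 0.0857
```

```bash
python3 p.py .4444 .156 .10 0 1
```

```text
t 32.1 pos [0.5381 0.1419 0.1765] yaw 0.73 tilt 4.25 j6 1.82 w 0.0857 F [-0.3  0.6  0.5]
TOO FAST
[-0.0935, -0.0153, 0.0765, 0.73],
```

Request:
{"method": "send_rows", "body": {"increments": [[[-0.012,0,0,0],[-0.012,0,0,0],[-0.012,0,0,0],[-0.012,0,0,0],[-0.012,0,0,0],[-0.012,0,0,0],[-0.012,0,0,0],[-0.012,0,0,0]]]}}

```text
clock: 32.9
eef_pos: [0.4357, 0.1402, 0.1702]
tool_rot: [0.999, 0.007, 0.038, -0.004]
ft_force: [0.3, -0.5, -0.2]
grip_width: 0.0856
```

```bash
python3 p.py .4444 .156 .10 0 1
```

```text
t 32.9 pos [0.4357 0.1402 0.1702] yaw 0.80 tilt 4.32 j6 1.88 w 0.0856 F [ 0.3 -0.5 -0.2]
TOO FAST
[0.0089, -0.0156, 0.0702, 0.8],
```

Request:
{"method": "send_rows", "body": {"increments": [[[0,0,0,-8],[0,0,0,-8],[0,0,0,-8],[0,0,0,-8],[0,0,0,-8],[0,0,0,-8],[0,0,0,-8],[0,0,0,-8]]]}}

```text
clock: 33.7
eef_pos: [0.4286, 0.1397, 0.1716]
tool_rot: [0.83, 0.556, 0.033, 0.017]
ft_force: [0.2, -0.1, 0.1]
grip_width: 0.0853
```

```bash
python3 p.py .4444 .156 .15 90 8; python3 -c "
from p import *
o=bot.get_obs();print(R.from_quat(o['tool_rot']).as_matrix()[:,2],o['joint_pos'])"
```

```text
t 33.7 pos [0.4286 0.1397 0.1716] yaw 67.69 tilt 4.30 j6 0.72 w 0.0853 F [ 0.2 -0.1  0.1]
[0.0026, 0.0011, 0.0027, -2.79], [0.0026, 0.0012, 0.0027, -2.79], [0.0025, 0.0013, 0.0027, -2.79], [0.0025, 0.0014, 0.0027, -2.79], [0.0024, 0.0015, 0.0027, -2.79], [0.0023, 0.0017, 0.0027, -2.79], [0.0022, 0.0018, 0.0027, -2.79], [0.0021, 0.0019, 0.0027, -2.79]
[ 0.07448283  0.00825423 -0.99718813] [ 0.32538256  0.13601023 -0.31960408  1.04189383 -0.01598959  0.71538077]
```

```bash
python3 - <<'E'
s=open('p.py').read()
i=s.index("    for i in range(n):");j=s.index("if __name__")
s=s[:i]+'''    M=R.from_quat(o['tool_rot']).as_matrix()
    for i in range(n):
        v=(M@R.from_euler('z',-da*i/n,degrees=True).as_matrix()).T@(d/n)
        print([float(q) for q in [*v.round(4),round(-da/n,2)]],end=', ' if (i+1)%8 else '\\n')
'''+s[j:]
open('p.py','w').write(s)
E
python3 p.py .4444 .156 .09 90 8
```

```text
t 33.7 pos [0.4286 0.1397 0.1716] yaw 67.69 tilt 4.30 j6 0.72 w 0.0853 F [ 0.2 -0.1  0.1]
[0.0023, 0.0004, 0.0103, -2.79], [0.0023, 0.0005, 0.0103, -2.79], [0.0022, 0.0006, 0.0103, -2.79], [0.0022, 0.0007, 0.0103, -2.79], [0.0022, 0.0008, 0.0103, -2.79], [0.0021, 0.0009, 0.0103, -2.79], [0.0021, 0.001, 0.0103, -2.79], [0.002, 0.0011, 0.0103, -2.79]
```

Request:
{"method": "send_rows", "body": {"increments": [[[0.002,0,0.004,-3],[0.003,0,0.008,-5],[0.003,0.001,0.012,-6],[0.003,0.001,0.014,-5],[0.002,0.001,0.014,-3],[0.002,0.001,0.012,-0.5],[0.001,0.001,0.007,0],[0.001,0,0.003,0]]]}}

```text
clock: 34.5
eef_pos: [0.4396, 0.1571, 0.099]
tool_rot: [0.698, 0.715, 0.031, 0.025]
ft_force: [0.9, 0.3, 0.3]
grip_width: 0.0854
```

```bash
python3 - <<'E'
from fit import *
c=cam('side');np.savez('s14.npz',**c)
cv2.imwrite('pics/s14c.png',cv2.resize(c['image'][180:350,230:430,::-1],None,fx=3.2,fy=3.2))
W=cloud(c)
m=top_pts(W,(.443,.158),.05,.036,.0035);P=W[m][:,:2]
hp=P[cv2.convexHull((P*1e4).astype(np.float32),returnPoints=False)[:,0]]
f=lambda p:np.hypot(P_[:,0]-p[0],P_[:,1]-p[1])-.033
P_=hp;s=optimize.least_squares(f,P.mean(0),loss='soft_l1',f_scale=.001);print(len(P),s.x,np.abs(s.fun).mean())
E
python3 p.py .4444 .156 .024 90 8
```

```text
736 [0.44310539 0.15809251] 0.00041869173247859975
t 34.5 pos [0.4394 0.1571 0.0988] yaw 91.37 tilt 4.54 j6 0.33 w 0.0856 F [-0.3 -0.5  0.1]
[-0.0002, -0.0001, 0.0094, 0.17], [-0.0002, -0.0001, 0.0094, 0.17], [-0.0002, -0.0001, 0.0094, 0.17], [-0.0002, -0.0001, 0.0094, 0.17], [-0.0002, -0.0001, 0.0094, 0.17], [-0.0002, -0.0001, 0.0094, 0.17], [-0.0002, -0.0001, 0.0094, 0.17], [-0.0002, -0.0001, 0.0094, 0.17]
```

View pics/s14c.png

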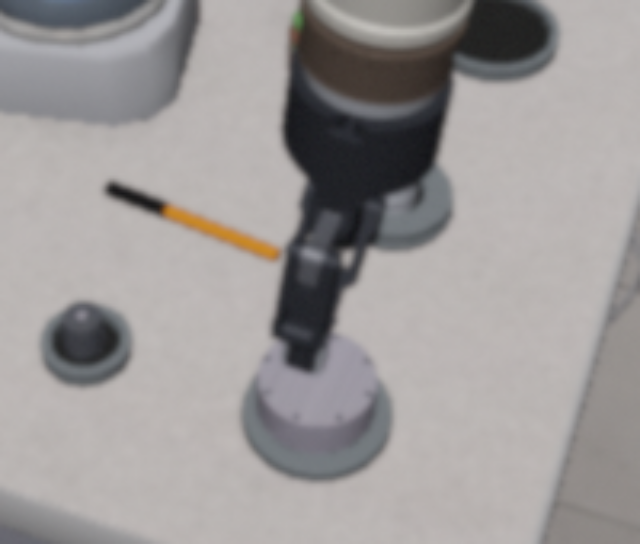

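Request:
{"method": "send_rows", "body": {"increments": [[[0,0,0.004,0.5],[0,0,0.008,0.5],[0,0,0.011,0],[0,0,0.011,0],[0,0,0.009,0],[0,0,0.005,0],[0,0,0.002,0],[0,0,0,0]]]}}

```text
clock: 35.35
eef_pos: [0.4443, 0.1576, 0.0459]
tool_rot: [0.705, 0.708, 0.032, 0.025]
ft_force: [0.0, 0.2, -0.2]
grip_width: 0.0854
```

```bash
python3 p.py .4447 .1562 .024 90 4
```

```text
t 35.4 pos [0.4443 0.1576 0.0459] yaw 90.23 tilt 4.67 j6 0.35 w 0.0854 F [ 0.   0.2 -0.2]
[-0.0004, -0.0003, 0.0055, 0.06], [-0.0004, -0.0003, 0.0055, 0.06], [-0.0004, -0.0003, 0.0055, 0.06], [-0.0004, -0.0003, 0.0055, 0.06],
```

Request:
{"method": "send_rows", "body": {"increments": [[[-0.001,0,0.004,0],[-0.0005,0,0.006,0],[0,0,0.005,0],[0,0,0.003,0],[0,0,0.001,0],[0,0,0,0],[0,0,0,0],[0,0,0,0]]]}}

```text
clock: 36.15
eef_pos: [0.4469, 0.1565, 0.0262]
tool_rot: [0.705, 0.708, 0.033, 0.025]
ft_force: [0.0, 1.1, 0.5]
grip_width: 0.0855
```

```bash
python3 p.py .4447 .1562 .024 90 4;python3 - <<'E'
from fit import *
c=cam('side')
cv2.imwrite('pics/s15c.png',cv2.resize(c['image'][200:350,230:430,::-1],None,fx=3.2,fy=3.2))
E
```

```text
t 36.1 pos [0.4469 0.1565 0.0262] yaw 90.22 tilt 4.79 j6 0.34 w 0.0855 F [0.  1.1 0.5]
[-0.0001, -0.0006, 0.0005, 0.06], [-0.0001, -0.0006, 0.0005, 0.06], [-0.0001, -0.0006, 0.0005, 0.06], [-0.0001, -0.0006, 0.0005, 0.06],
```

View pics/s15c.png

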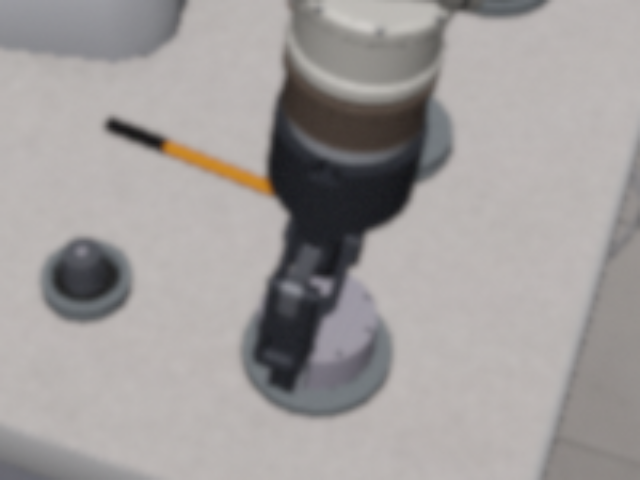

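```bash
python3 - <<'E'
from fit import *
c=dict(np.load('s14.npz'))
K=np.array(c['camera_matrix'])
for P in([.4469,.1565,.036],[.4469,.1995,.026],[.4469,.213,.026],[.4443,.158,.036]):
    q=(np.array(P)-c['eye'])@R.from_quat(c['rotation']).as_matrix();u=q[:2]/q[2]*K[0,0]+K[:2,2];print(P,u,(u-[230,200])*3.2)
E
```

```text
[0.4469, 0.1565, 0.036] [327.0330868  296.67746161] [310.50587777 309.36787716]
[0.4469, 0.1995, 0.026] [318.19899414 319.44659429] [282.23678124 382.22910173]
[0.4469, 0.213, 0.026] [315.35253496 325.74695155] [273.12811189 402.39024495]
[0.4443, 0.158, 0.036] [328.1504488  297.76558361] [314.08143615 312.84986755]
```

Request:
{"method": "send_rows", "body": {"increments": [[[0,-0.002,0.0015,0],[0,0,0,0],[0,0,0,0],[0,0,0,0],[0,0,0,0],[0,0,0,0],[0,0,0,0],[0,0,0,0]]]}}

```text
clock: 37.0
eef_pos: [0.4452, 0.1567, 0.0249]
tool_rot: [0.705, 0.708, 0.034, 0.026]
ft_force: [-0.6, 0.1, 0.6]
grip_width: 0.0854
```

Request:
{"method": "send_rows", "body": {"increments": [[[0,0,0,0],[0,0,0,0],[0,0,0,0],[0,0,0,0],[0,0,0,0],[0,0,0,0],[0,0,0,0],[0,0,0,0]]], "hand": 1}}

```text
clock: 37.8
eef_pos: [0.4451, 0.1568, 0.0256]
tool_rot: [0.705, 0.708, 0.034, 0.025]
ft_force: [-0.5, 0.0, 0.2]
grip_width: 0.0638
```

```bash
python3 p.py .4447 .1562 .12 90 8
```

```text
t 37.8 pos [0.4451 0.1568 0.0256] yaw 90.23 tilt 4.85 j6 0.35 w 0.0638 F [-0.5  0.   0.2]
[0.0001, 0.0009, -0.0118, 0.03], [0.0001, 0.0009, -0.0118, 0.03], [0.0001, 0.0009, -0.0118, 0.03], [0.0001, 0.0009, -0.0118, 0.03], [0.0001, 0.0009, -0.0118, 0.03], [0.0001, 0.0009, -0.0118, 0.03], [0.0001, 0.0009, -0.0118, 0.03], [0.0001, 0.0009, -0.0118, 0.03]
```

Request:
{"method": "send_rows", "body": {"increments": [[[0,0,-0.002,0],[0,0.0005,-0.005,0],[0,0.001,-0.009,0],[0,0.001,-0.012,0],[0,0.001,-0.014,0],[0,0.001,-0.012,0],[0,0.001,-0.008,0],[0,0,-0.003,0]]]}}

```text
clock: 38.6
eef_pos: [0.4436, 0.1554, 0.0944]
tool_rot: [0.705, 0.708, 0.032, 0.025]
ft_force: [0.4, -0.7, -2.7]
grip_width: 0.0642
```

```bash
python3 p.py .4387 -.1945 .1 90 16;python3 - <<'E'
from fit import *
c=cam('side')
cv2.imwrite('pics/s16c.png',cv2.resize(c['image'][180:350,230:430,::-1],None,fx=3.2,fy=3.2))
E
```

```text
t 38.6 pos [0.4436 0.1554 0.0944] yaw 90.23 tilt 4.63 j6 0.34 w 0.0642 F [ 0.4 -0.7 -2.7]
[-0.0219, -0.0003, -0.0006, 0.01], [-0.0219, -0.0003, -0.0006, 0.01], [-0.0219, -0.0003, -0.0006, 0.01], [-0.0219, -0.0003, -0.0006, 0.01], [-0.0219, -0.0003, -0.0006, 0.01], [-0.0219, -0.0003, -0.0006, 0.01], [-0.0219, -0.0003, -0.0006, 0.01], [-0.0219, -0.0003, -0.0006, 0.01]
[-0.0219, -0.0003, -0.0006, 0.01], [-0.0219, -0.0003, -0.0006, 0.01], [-0.0219, -0.0003, -0.0006, 0.01], [-0.0219, -0.0003, -0.0006, 0.01], [-0.0219, -0.0003, -0.0006, 0.01], [-0.0219, -0.0003, -0.0006, 0.01], [-0.0219, -0.0003, -0.0006, 0.01], [-0.0219, -0.0003, -0.0006, 0.01]
```

View pics/s16c.png

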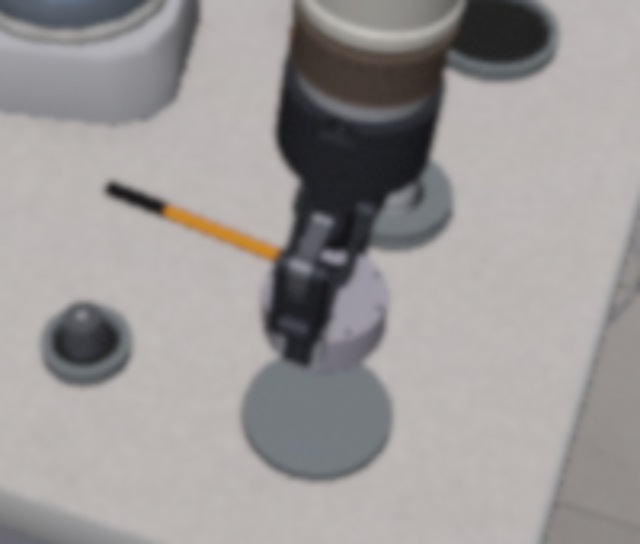

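Request:
{"method": "send_rows", "body": {"increments": [[[-0.004,0,0,0],[-0.009,0,0,0],[-0.014,0,-0.001,0],[-0.019,0,-0.001,0],[-0.023,0,-0.001,0],[-0.026,0,-0.001,0],[-0.028,0,-0.001,0],[-0.028,0,0,0]]]}}

```text
clock: 39.45
eef_pos: [0.4401, -0.0022, 0.094]
tool_rot: [0.703, 0.71, 0.028, 0.023]
ft_force: [0.6, -0.1, -2.1]
grip_width: 0.0639
```

```bash
python3 p.py .438 -.1945 .1 90 8
```

```text
t 39.5 pos [ 0.4401 -0.0022  0.094 ] yaw 90.58 tilt 4.16 j6 -0.02 w 0.0639 F [ 0.6 -0.1 -2.1]
[-0.024, -0.0004, -0.001, 0.07], [-0.024, -0.0004, -0.001, 0.07], [-0.024, -0.0004, -0.001, 0.07], [-0.024, -0.0003, -0.001, 0.07], [-0.024, -0.0003, -0.001, 0.07], [-0.024, -0.0003, -0.001, 0.07], [-0.024, -0.0003, -0.001, 0.07], [-0.024, -0.0002, -0.001, 0.07]
```

Request:
{"method": "send_rows", "body": {"increments": [[[-0.028,0,0,0],[-0.028,0,0,0],[-0.027,0,0,0.2],[-0.024,0,0,0.2],[-0.02,0,0,0.2],[-0.015,0,0,0],[-0.009,0,0,0],[-0.004,0,0,0]]]}}

```text
clock: 40.25
eef_pos: [0.4328, -0.1704, 0.0875]
tool_rot: [0.711, 0.703, 0.024, 0.019]
ft_force: [0.4, -0.1, -1.6]
grip_width: 0.0637
```

```bash
python3 p.py .438 -.1945 .045 90 8
```

```text
t 40.2 pos [ 0.4328 -0.1704  0.0875] yaw 89.40 tilt 3.52 j6 -0.38 w 0.0637 F [ 0.4 -0.1 -1.6]
[-0.003, 0.0004, 0.0053, -0.08], [-0.003, 0.0004, 0.0053, -0.08], [-0.003, 0.0004, 0.0053, -0.08], [-0.0031, 0.0003, 0.0053, -0.08], [-0.0031, 0.0003, 0.0053, -0.08], [-0.0031, 0.0003, 0.0053, -0.08], [-0.0031, 0.0003, 0.0053, -0.08], [-0.0031, 0.0003, 0.0053, -0.08]
```

Request:
{"method": "send_rows", "body": {"increments": [[[-0.003,0,0.003,0],[-0.005,0,0.006,0],[-0.006,0.001,0.008,0],[-0.005,0.001,0.008,0],[-0.003,0,0.007,0],[-0.001,0,0.004,0],[0,0,0.002,0],[0,0,0,0]]]}}

```text
clock: 41.05
eef_pos: [0.4361, -0.1928, 0.0443]
tool_rot: [0.71, 0.704, 0.024, 0.016]
ft_force: [0.4, 0.3, -2.8]
grip_width: 0.0641
```

```bash
python3 p.py .438 -.1945 .0225 90 4;python3 - <<'E'
from fit import *
c=cam('side')
cv2.imwrite('pics/s17c.png',cv2.resize(c['image'][110:250,310:470,::-1],None,fx=4,fy=4))
E
```

```text
t 41.0 pos [ 0.4361 -0.1928  0.0443] yaw 89.56 tilt 3.35 j6 -0.43 w 0.0641 F [ 0.4  0.3 -2.8]
[-0.0005, 0.0002, 0.0055, -0.11], [-0.0005, 0.0002, 0.0055, -0.11], [-0.0005, 0.0002, 0.0055, -0.11], [-0.0005, 0.0002, 0.0055, -0.11],
```

View pics/s17c.png

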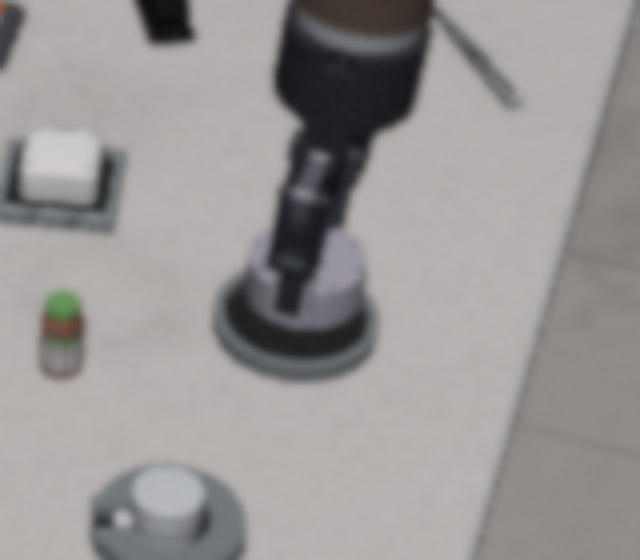

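Request:
{"method": "send_rows", "body": {"increments": [[[-0.001,0,0.003,0],[-0.001,0,0.005,0],[0,0,0.005,0],[0,0,0.003,0],[0,0,0.001,0],[0,0,0,0],[0,0,0,0],[0,0,0,0]]]}}

```text
clock: 41.9
eef_pos: [0.4379, -0.1947, 0.0269]
tool_rot: [0.709, 0.704, 0.025, 0.017]
ft_force: [1.2, -0.3, -2.3]
grip_width: 0.0639
```

```bash
python3 p.py .438 -.1945 .0225 90 4
```

```text
t 41.9 pos [ 0.4379 -0.1947  0.0269] yaw 89.61 tilt 3.46 j6 -0.43 w 0.0639 F [ 1.2 -0.3 -2.3]
[0.0, -0.0, 0.0011, -0.1], [0.0, -0.0, 0.0011, -0.1], [0.0, -0.0, 0.0011, -0.1], [0.0, -0.0, 0.0011, -0.1],
```

Request:
{"method": "send_rows", "body": {"increments": [[[0,0,0.001,0],[0,0,0.001,0],[0,0,0.001,0],[0,0,0.0005,0],[0,0,0,0],[0,0,0,0],[0,0,0,0],[0,0,0,0]]]}}

```text
clock: 42.7
eef_pos: [0.4385, -0.1948, 0.0235]
tool_rot: [0.709, 0.704, 0.025, 0.018]
ft_force: [0.0, -0.2, -2.3]
grip_width: 0.064
```

```bash
python3 p.py .438 -.1945 .0225 90 4
```

```text
t 42.7 pos [ 0.4385 -0.1948  0.0235] yaw 89.60 tilt 3.50 j6 -0.43 w 0.0640 F [ 0.  -0.2 -2.3]
[0.0001, -0.0001, 0.0002, -0.1], [0.0001, -0.0001, 0.0002, -0.1], [0.0001, -0.0001, 0.0002, -0.1], [0.0001, -0.0001, 0.0002, -0.1],
```

Request:
{"method": "send_rows", "body": {"increments": [[[0,0,0.001,0],[0,0,0,0],[0,0,0,0],[0,0,0,0],[0,0,0,0],[0,0,0,0],[0,0,0,0],[0,0,0,0]]]}}

```text
clock: 43.5
eef_pos: [0.4386, -0.1948, 0.0225]
tool_rot: [0.709, 0.704, 0.025, 0.018]
ft_force: [0.3, 0.2, -1.7]
grip_width: 0.0638
```

Request:
{"method": "send_rows", "body": {"increments": [[[0,0,0,0],[0,0,0,0],[0,0,0,0],[0,0,0,0],[0,0,0,0],[0,0,-0.005,0],[0,0,-0.012,0],[0,0,-0.02,0]]], "hand": -1}}

```text
clock: 44.3
eef_pos: [0.4354, -0.1946, 0.0595]
tool_rot: [0.709, 0.704, 0.024, 0.017]
ft_force: [0.7, -0.1, -0.4]
grip_width: 0.0853
```

Request:
{"method": "send_rows", "body": {"increments": [[[0,0,-0.025,0],[0,0,-0.025,0],[0,-0.01,-0.025,0],[0,-0.02,-0.02,0],[0,-0.02,-0.015,0],[0,-0.02,-0.01,0],[0,-0.01,-0.004,0],[0,0,0,0]]]}}

```text
clock: 45.1
eef_pos: [0.3471, -0.1961, 0.1888]
tool_rot: [0.709, 0.705, 0.026, 0.021]
ft_force: [0.2, 0.7, -0.9]
grip_width: 0.0856
```

```bash
python3 - <<'E'
from fit import *
for n in('side','top'):
    c=cam(n,f'{n}_end.png');np.savez(n+'_e.npz',**c);W=cloud(c)
    off=(-.0018,.0014) if n=='side' else (.0015,-.0003)
    for k,ctr,z,r,nest in(('cap',(.5822,.1613),.032,.012,(.5815,.1613)),('cell',(.456,-.0135),.032,.018,(.456,-.0137)),('block',(.6055,-.2665),.032,0,(.6055,-.2665)),('base',(.438,-.1945),.032,.033,(.438,-.1945))):
        c0=np.array(ctr)+off
        m=top_pts(W,c0,.045 if k in('base','block') else .025,z,.004);P=W[m]
        if len(P)<20: print(n,k,'hidden',len(P));continue
        Q=P[:,:2];hp=Q[cv2.convexHull((Q*1e4).astype(np.float32),returnPoints=False)[:,0]]
        A=np.c_[Q-Q.mean(0),np.ones(len(Q))];co=np.linalg.lstsq(A,P[:,2],rcond=None)[0]
        if r: s=optimize.least_squares(lambda p:np.hypot(hp[:,0]-p[0],hp[:,1]-p[1])-r,Q.mean(0),loss='soft_l1',f_scale=.001).x
        else: s=np.array(cv2.minAreaRect((Q*1000).astype(np.float32))[0])/1000
        print(n,k,len(P),'zmed %.4f'%np.median(P[:,2]),'tilt',np.degrees(np.hypot(*co[:2])).round(1),'centre-off mm',((s-off-nest)*1000).round(1))
E
python3 p.py .4 -.19 .2 90 8
```

```text
side cap 109 zmed 0.0332 tilt 2.9 centre-off mm [1.9 1.2]
side cell 205 zmed 0.0330 tilt 2.0 centre-off mm [1.7 0.2]
side block 215 zmed 0.0328 tilt 2.2 centre-off mm [-0.  -0.1]
side base 463 zmed 0.0330 tilt 0.9 centre-off mm [0.5 0.9]
top cap 91 zmed 0.0311 tilt 0.1 centre-off mm [ 0.6 -0.1]
top cell 217 zmed 0.0313 tilt 0.8 centre-off mm [0.9 0.2]
top block 392 zmed 0.0312 tilt 0.6 centre-off mm [-0.8 -0.2]
top base 735 zmed 0.0313 tilt 0.2 centre-off mm [-0.6 -0.1]
t 45.2 pos [ 0.3481 -0.1962  0.1882] yaw 89.71 tilt 3.79 j6 -0.54 w 0.0853 F [ 0.4 -0.1  0.6]
[0.0008, 0.0066, -0.001, -0.04], [0.0008, 0.0066, -0.001, -0.04], [0.0008, 0.0066, -0.001, -0.04], [0.0008, 0.0066, -0.001, -0.04], [0.0008, 0.0066, -0.001, -0.04], [0.0008, 0.0066, -0.001, -0.04], [0.0008, 0.0066, -0.001, -0.04], [0.0008, 0.0066, -0.001, -0.04]
```

View pics/side_end.png

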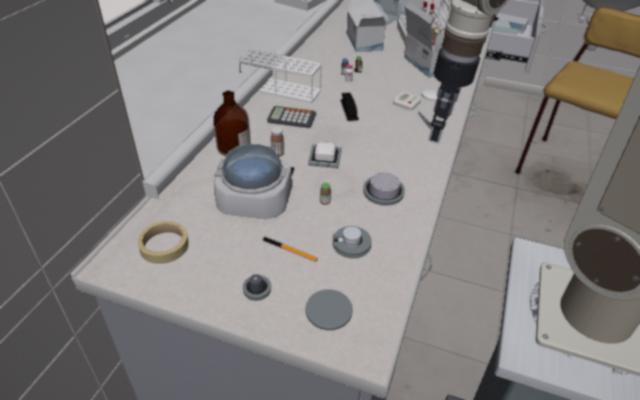

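View pics/top_end.png

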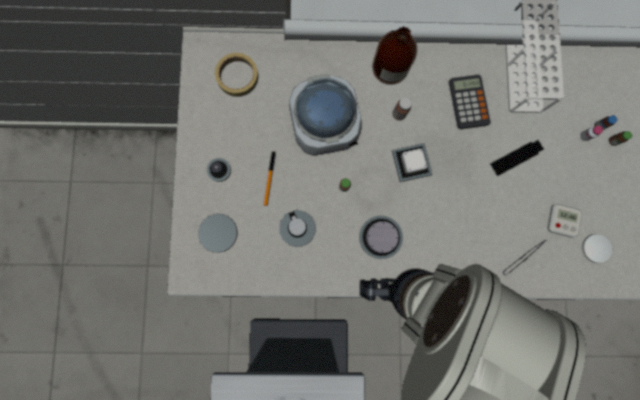

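All four parts are flat at top z ≈ 32 mm (on the pocket floors), centred, and the arm is clear.

```bash
python3 -c "
from workcell import order
print(order.job_done())"
```

```text
the job is handed in; nothing more can be done
None
```

I took the stack apart from the top down and set all four parts in their own nests. I handed the job in at about 45 s of the 106 s allowed. The hand-in gives no verdict.

- **Height:** in the last pictures every part's top is at 31–33 mm. With 26 mm parts on a 6 mm floor it should be 32 mm, so all four sit on their pocket floors.
- **Position:** all four are within about 2.3 mm of their nest centres. The keyed cell, which has the 5 mm limit, is within 1.7 mm and its lug is in the slot.
- **Upright:** the top camera puts the tilt of every part under 1°. The side camera reads up to 2.9° on the cap and 2.0–2.2° on the cell and block, but that comes from few, noisy points. All are below the 5.7° limit.
- **Robot:** the gripper is open and clear of everything. The wrist force stayed within a few newtons at each check between moves.

**Disagreements:**
- The two cameras differed by about 2.5–3 mm in x and y. I used a compromise between them, checked against the gripper's position.
- The tool's own tilt crept up during the moves, reaching almost 5° at the base grasp. I therefore gripped the base across y, which kept it level.

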